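# Tilt the shortbread pile into the snug packing tin and weight it

### The arm

A 6-joint arm with a two-finger parallel gripper is mounted at the origin on the work surface. World frame = base frame: x ahead of the robot, y to its left, z up, the work surface at z = 0. Lengths are in mm, angles in rad, forces in N, time in s.
With the tool pointing down it reaches from about 275 to 1000 mm from the base axis. Payload 8.4 kg.
Tool frame: the origin (TCP) lies on the mounting face of the last link; the fingertips stand 173 mm ahead of it and the grasp point (between the pads) lies 155 mm ahead of it; z points along the fingers, y is the direction in which the jaws open and shut (so a half turn about z gives the same grasp; the last joint's range is limited). The gripper opens to 85 mm and grips with 20 to 120 N. Pads are 22 mm wide; open, the fingers measure 114 mm over their backs; the gripper's body (76 mm by 85 mm) begins 54 mm behind the grasp point. The pads swing forward as they close: fully open they stand 13 mm farther back than shut.
Start: joints at [1.293, 0.353, 1.633, -0, 1.155, -0.002], TCP at [170.197, 601.384, 404.681] pointing down, gripper open.
Joint ranges: [-2.63, 2.63], [-0.92, 2.1], [0.06, 2.66], [-1.3, 4.44], [0, 2.69], [-3.02, 3.02]. Speed limits (rad/s): [2.22, 2.22, 2.79, 3.14, 3.14, 3.14].

### API

Orientations are given as [roll, pitch, yaw] about the fixed x, y, z axes, in that order (R = Rz(yaw) Ry(pitch) Rx(roll)).
In Python, from rig import readout, imaging, ticket gives the robot as it stands.
- The arm moves only by the tool step_arm, never from a script. Its argument "deltas" is a list of rows, each an object with "translation": the shift along the tool's x, y, z in cm, a list of three; "rot": the turn, a rotation vector about the tool's x, y, z in rad, a list of three. In form: [{"translation": [x, y, z], "rot": [rx, ry, rz]}, ...]. A call has 1 to 8 rows; each row is the pose to reach, as a shift and turn from the pose commanded when the call began, along the tool's axes at that moment; what a row does not reach only later rows make up. A row lasts 1/8 s, in which the tool goes at most 62.5 mm and 10.7 degrees, less where a joint would pass 70% of its speed; a pose out of reach is approached as far as the arm can. A call with a gripper value outside its range is refused whole. "grip" is the closure in counts, from 0 (fully open) to 255 (shut), set as the call begins (left out, the last holds). The fingers move at their own pace and stop on an object; "squeeze" is the grip in N (left out, the last holds). Time passes only in rows, so rows that repeat a pose let the fingers close. It gives the time, the measured TCP pose, the force and the opening at its end, in the units of the state.
- readout.sense(): the state, without advancing time (a new reading comes with each control period).
- imaging.grab_frame(name): name is "scene" or "top"; returns a dict with "image" (400x640x3 uint8, red, green, blue), "camera_matrix" (3x3 intrinsics, pixels), "k1" (the pictures are not rectified: a ray, as slopes to the right and down, at radius r is drawn at 1 + k1 r^2 times it, then the intrinsics apply), "world_to_cam" (4x4, takes a point from world to camera coordinates). Camera axes: x right, y up, looking along -z (the intrinsics and any distortion apply to the point x, -y, -z); pixel columns grow to the right and rows downward; lengths in mm; the calibration is good to about 2 mm. A picture is of the moment at which its call begins. There is no depth.
- ticket.sign_off(): hands the job in, once; it reports no verdict.
The state is a dict: "clock": time; "qpos": joint angles; "qvel": joint speeds; "joint_efforts": joint torques, N m; "eef_pos": TCP position; "tcp_rot": TCP orientation; "contact_force": force on the tool from outside, world axes, zero at the start; "wrist_torque": the same for the moment, N m; "opening": opening from 0.0 (shut) to 1.0 (fully open).
Only numpy, scipy, OpenCV 4.12 (cv2) and the standard library are available. Lean on these libraries where they do the work, as an engineer would, in place of code of your own. Each camera call takes 0.05 s, during which the arm holds its last target.

### The job

Take the press weight out of the steel packing tin and stand it upright on a free patch of counter beside the tin. Lift the three shortbread slabs off the sloping stand together as one pile and bring them in one go into the tin, tilting them in under its lip, until all three lie flat and fully home on its floor; then stand the weight upright on the middle of the pile and let go. Leave the pastry rings, the tub, the jar, the black case and the flasks where they are.

Things in the scene. Friction and masses are not known exactly. Their poses are not given: they have to be found in the camera images.
- tin: snug steel packing tin, fixed. Origin: middle of its underside, z up, x along its length; the lip is at its -x end. Outside 112 (x) by 72 (y) mm; inside 104 (x -52 to 52) by 64 (y -32 to 32) mm, floor's upper face 8 mm above the counter. The +x end wall is 20 mm high above the counter. Walls 4 mm thick. For the rest see its two points.
- tin_lip (a point): middle of the lip's inner edge, on its underside: 40 mm from the tin's middle towards -x, 38 mm above the counter. The lip is 3 mm thick, as wide as the tin, and reaches 12 mm inwards from the -x end wall, so a slab lying flat cannot pass down: its -x end must go under the lip first, tilted. Axes as the tin's.
- tin_floor (a point): middle of the inner floor, 8 mm above the counter. Side walls stand only near the ends (x -56 to -26, 38 mm high; x 28 to 56, 26 mm high). Between them on either side is a finger cut-out, 54 mm wide, open down to the counter; there the floor is only 52 mm wide (y -26 to 26), so fingers holding the pile's middle across its width can go all the way down.
- stand: sloping steel cooling stand on which the pile lies, fixed. Origin at the middle of its underside (foot 116 by 60 mm, 6 mm thick), z up; its slope falls at 28 degrees towards its own -x. The slope's face is 106 mm long, 44 mm wide (narrower than the slabs), its middle 60 mm above the counter; at the low end a 44 mm wide stop stands 20 mm up from the face.
- slab_low_c (a point): lowest of three identical loose rectangular baked shortbread slabs, 100 by 60 by 7 mm, about 45 g; they lie squarely on one another, a pile 21 mm high, on the sloping stand. Point at the slab's centre; x along its length (its -x end is the low end, against the stop), y across its width, z out of its upper face.
- slab_mid_c (a point): the middle slab, the same size and axes; point at its centre.
- slab_top_c (a point): the uppermost slab, the same size and axes; point at its centre.
- weight_c (a point): the press weight, about 0.3 kg, loose, at the start standing upright in the tin: a steel disc 50 mm across and 25 mm high, above it a 14 mm neck and then a black knob 24 mm across, from 31 to 55 mm above the underside. Point on its axis half-way up (27.5 mm above the underside, 27.5 mm below the knob's top); z up along the axis.
- ring_big_c (a point): 90 mm across and 35 mm high: a stainless pastry ring, open top and bottom, standing on the counter; origin at its centre half-way up. Bystander: leave it alone.
- ring_small_c (a point): 68 mm across and 45 mm high: a stainless pastry ring, open top and bottom, standing on the counter; origin at its centre half-way up. Bystander: leave it alone.
- tub_c (a point): a plain white round tub, 64 mm across and 52 mm high; origin at its centre half-way up. Bystander: leave it alone.
- jar_c (a point): a closed plain jar, 66 mm across and 100 mm high, standing between the tin and the stand; origin half-way up. Bystander: leave it alone.
- caddy_c (a point): a small black rounded case, 70 (x) by 45 (y) by 24 mm; origin at its centre half-way up. Bystander: leave it alone.
- flask_a_c (a point): a drinking flask, 68 mm across and 200 mm high, standing at the far left of the counter; origin half-way up. Bystander: leave it alone.
- flask_b_c (a point): a drinking flask, 68 mm across and 200 mm high, standing at the far right of the counter; origin half-way up. Bystander: leave it alone.
Things that resemble listed ones, but are neither listed nor needed, are in the scene too. What is shaped like the part that bears slab_top_c but orange or yellow is not meant. Leave any green or purple look-alike of the part that bears weight_c alone.

How it is judged:
By the outcome, as a careful person would: the job done as asked, in the order asked, and still so for the second after the job is handed in, with the robot touching nothing.
It also fails if it takes over 72 s, if anything falls off the work surface, if the arm or the gripper's body presses on something with over 40 N, if the wrist force passes 120 N, or if a joint passes its speed limit or range.

## Working session

There is one attempt and no reset: what is moved stays moved. The work goes in short steps, Python scripts to look and compute and a tool call to move; the robot and the scene stay as the last step left them, time stands still between calls to the robot, and variables do not carry over. Pictures are saved under pics/ and viewed, and the job is handed in when it is done.

Besides the shell and the picture viewer there is one more tool, called after "Request:" by a JSON object that holds its "api" and its "payload". step_arm: Moves the arm, as the interface text tells. Its arguments: {"type":"object","properties":{"deltas":{"type":"array","items":{"type":"object","properties":{"translation":{"type":"array","items":{"type":"number"}},"rot":{"type":"array","items":{"type":"number"}}}}},"grip":{"type":"number"},"squeeze":{"type":"number"}},"required":["deltas"]}

```bash
ls; mkdir -p pics; python3 - <<'E'
from rig import readout, imaging
import cv2,pickle
print(readout.sense())
for n in("scene","top"):
    f=imaging.grab_frame(n); cv2.imwrite(f"pics/{n}0.png",f["image"][:,:,::-1]); pickle.dump(f,open(f"{n}0.pkl","wb")); print(f["camera_matrix"],f["k1"],f["world_to_cam"])
E
```

```text
pics
{'clock': 0.0, 'qpos': array([ 1.29259262e+00,  3.53626394e-01,  1.63416051e+00, -2.18410740e-05,
        1.15520741e+00, -2.41184692e-03]), 'qvel': array([ 6.26574594e-05, -6.21627935e-04, -1.41797345e-03,  1.45690956e-04,
       -1.59822411e-03,  9.95575735e-04]), 'joint_efforts': array([ 3.76942131e-03, -6.05241108e+01, -3.42081392e+01,  2.85758806e-04,
        9.13227821e-03,  4.52405388e-06]), 'eef_pos': array([170.13481047, 601.13780503, 403.96381859]), 'tcp_rot': array([-3.14019095e+00,  1.65889066e-05,  2.86580963e+00]), 'contact_force': array([-0.37523684,  0.94527978,  0.13969019]), 'wrist_torque': array([ 0.04845288, -0.01645743,  0.04293532]), 'opening': 1.003604820437949}
[[410.83505878   0.         315.43147608]
 [  0.         410.83505878 200.69074937]
 [  0.           0.           1.        ]] -0.06785419789223145 [[ 8.55631255e-01  5.17331135e-01  1.62373843e-02 -4.86650830e+02]
 [-2.95109759e-01  4.61839012e-01  8.36429888e-01  9.78044697e+01]
 [ 4.25212166e-01 -7.20467365e-01  5.47833360e-01 -1.41402915e+03]
 [ 0.00000000e+00  0.00000000e+00  0.00000000e+00  1.00000000e+00]]
[[511.44271343   0.         315.18260914]
 [  0.         511.44271343 200.99761163]
 [  0.           0.           1.        ]] 0.03281410771268806 [[-4.31121563e-03 -9.99934352e-01  1.06162238e-02 -1.44652627e+01]
 [ 9.92078164e-01 -2.94398990e-03  1.25587617e-01 -5.65966406e+02]
 [-1.25548118e-01  1.10735591e-02  9.92025729e-01 -1.38425788e+03]
 [ 0.00000000e+00  0.00000000e+00  0.00000000e+00  1.00000000e+00]]
```

View pics/scene0.png

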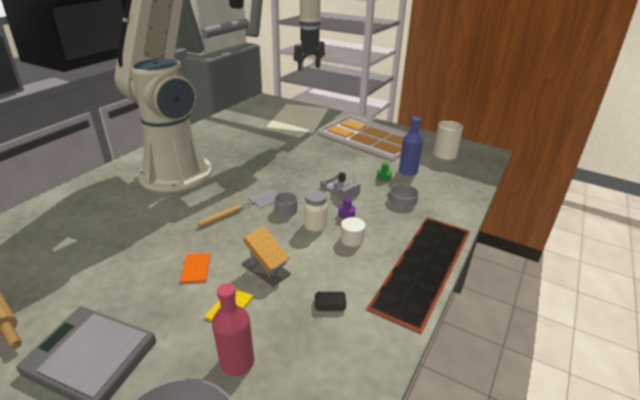

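View pics/top0.png

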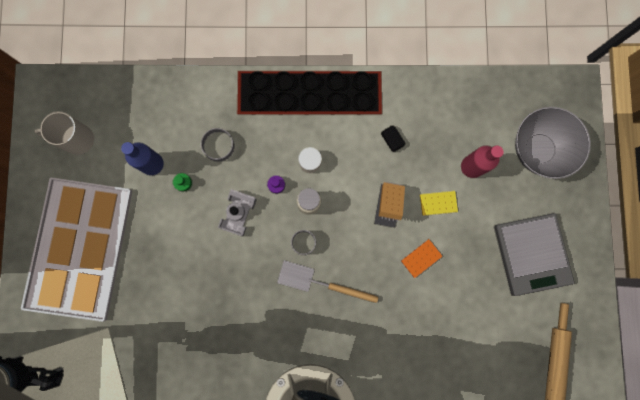

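Candidates in the top image:
- **Weights:** steel with black knob in the tin at (236,211); green at (182,182); purple at (276,184).
- **Slabs:** brown pile on the stand at (391,202); orange at (421,258); yellow at (438,203); brown pieces on the tray at far left.

By the description I choose the black-knobbed weight in the tin and the brown pile on the stand. I'll check both in close crops.

```bash
python3 - <<'E'
import cv2
def crop(n,x,y,w,h,s,o):
    im=cv2.imread(f"pics/{n}0.png")[y:y+h,x:x+w]
    cv2.imwrite(f"pics/{o}.png",cv2.resize(im,None,fx=s,fy=s,interpolation=cv2.INTER_CUBIC))
crop("top",205,180,64,64,9,"c1")
crop("top",360,170,64,64,9,"c2")
crop("scene",310,160,64,48,12,"c3")
crop("scene",230,215,70,70,8,"c4")
E
```

```text
(no output)
```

View pics/c1.png

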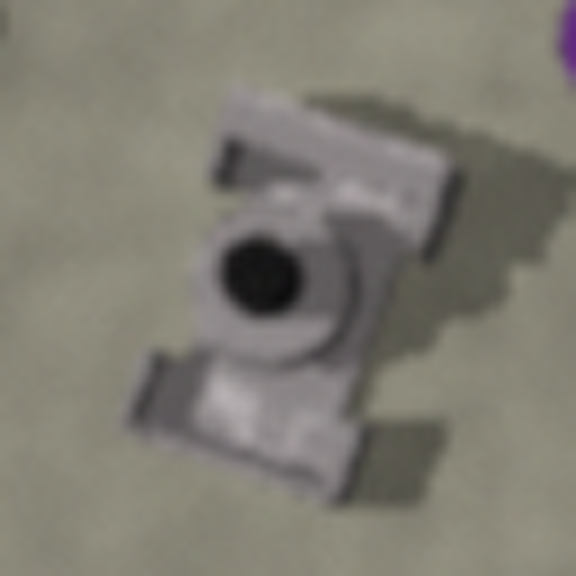

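View pics/c2.png

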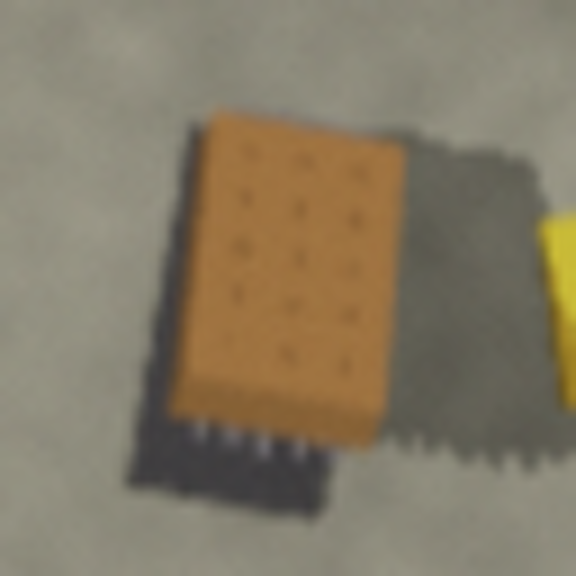

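View pics/c3.png

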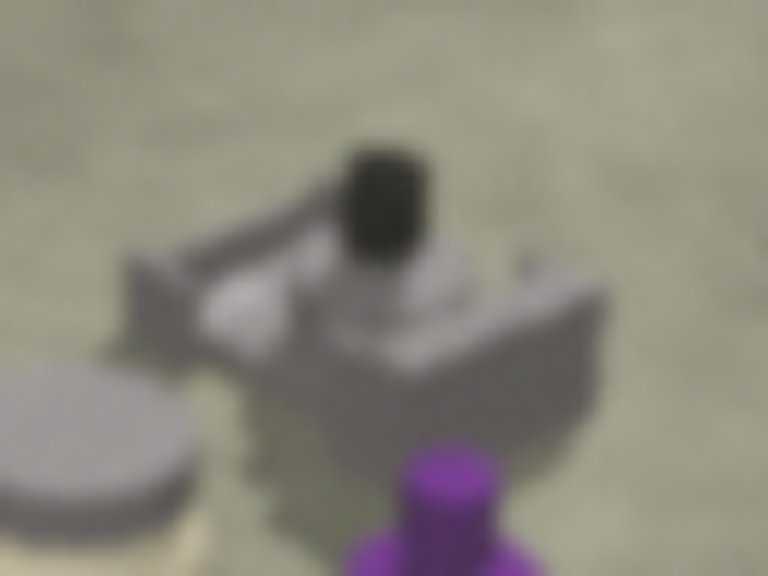

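View pics/c4.png

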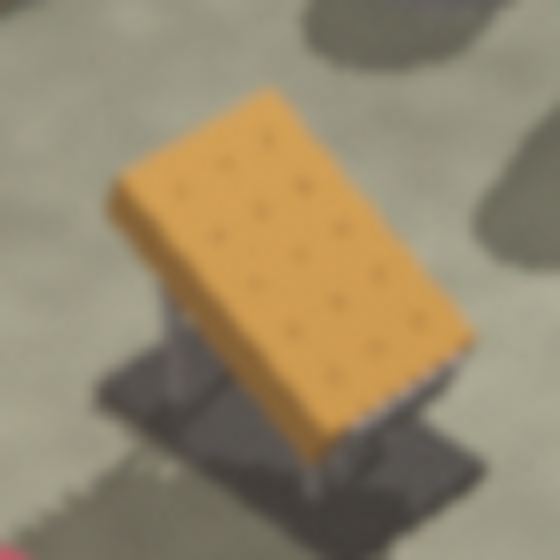

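```bash
cat > h.py <<'E'
import numpy as np, cv2, pickle
from scipy.optimize import least_squares
from scipy.spatial.transform import Rotation as Ro
def load(n): return pickle.load(open(n+".pkl","rb"))
def grab(n,tag):
    from rig import imaging
    f=imaging.grab_frame(n); pickle.dump(f,open(f"{n}{tag}.pkl","wb")); cv2.imwrite(f"pics/{n}{tag}.png",f["image"][:,:,::-1]); return f
def proj(f,P):
    P=np.atleast_2d(P).astype(float); T=f["world_to_cam"]; c=P@T[:3,:3].T+T[:3,3]
    s=np.c_[c[:,0],-c[:,1]]/(-c[:,2:3]); r2=(s**2).sum(1,keepdims=True); s=s*(1+f["k1"]*r2)
    K=f["camera_matrix"]; return np.c_[s[:,0]*K[0,0]+K[0,2],s[:,1]*K[1,1]+K[1,2]]
def ray(f,p):
    K=f["camera_matrix"]; d=np.array([(p[0]-K[0,2])/K[0,0],(p[1]-K[1,2])/K[1,1]]); u=d.copy()
    for _ in range(20): u=d/(1+f["k1"]*(u@u))
    T=f["world_to_cam"]; R=T[:3,:3]; return -R.T@T[:3,3], R.T@np.array([u[0],-u[1],-1])
def onz(f,p,z):
    o,d=ray(f,p); return o+d*(z-o[2])/d[2]
def crop(f,x,y,w,h,s,o,lines=(),pts=()):
    im=cv2.resize(f["image"][y:y+h,x:x+w,::-1],None,fx=s,fy=s,interpolation=cv2.INTER_CUBIC)
    g=lambda p:tuple(int(round(v)) for v in ((np.array(p)+.5-[x,y])*s-.5))
    for a,b,c in lines:
        q=proj(f,[a,b]); cv2.line(im,g(q[0]),g(q[1]),c,1,cv2.LINE_AA)
    for p in pts: cv2.circle(im,g(p),3,(0,0,255),-1)
    cv2.imwrite(f"pics/{o}.png",im)
def uncrop(p,x,y,s): return (np.array(p)+.5)/s-.5+[x,y]
E
python3 - <<'E'
from h import *
t=load("top0"); s=load("scene0")
for f in(t,s): T=f["world_to_cam"]; print(-T[:3,:3].T@T[:3,3])
c=lambda p,z:onz(t,uncrop(p,205,180,9),z).round(1)
print("lip L/R",c((232,90),41),c((460,160),41),"low end",c((130,425),20),c((345,500),20))
print("knob",c((262,275),63), "disc",c((275,280),33))
d=lambda p,z:onz(t,uncrop(p,360,170,9),z).round(1)
for z in(50,100): print("pile top L R, bot R L",z,[d(p,z) for p in((215,110),(405,147),(385,412),(172,378))])
print("foot",d((130,485),6),d((320,517),6),d((190,122),6))
e=lambda p,z:onz(s,uncrop(p,230,215,8),z).round(1)
for z in(50,100): print("scene pile",z,[e(p,z) for p in((120,185),(270,90),(472,340),(322,460))])
E
```

```text
[ 3.87629577e+02 -8.01850892e-01  1.44445137e+03]
[1046.51911311 -812.17215246  700.74769753]
lip L/R [597.9 218.1  41. ] [575.9 148.   41. ] low end [496.4 251.1  20. ] [473.  184.5  20. ]
knob [538.2 204.8  63. ] disc [539.9 205.2  33. ]
pile top L R, bot R L 50 [array([ 617.1, -205.3,   50. ]), array([ 605.4, -263.3,   50. ]), array([ 523.8, -255.1,   50. ]), array([ 534.4, -190.4,   50. ])]
pile top L R, bot R L 100 [array([ 608.9, -197.9,  100. ]), array([ 597.6, -253.9,  100. ]), array([ 518.9, -246. ,  100. ]), array([ 529.1, -183.6,  100. ])]
foot [ 505.3 -182.5    6. ] [ 495.1 -241.9    6. ] [ 620.5 -203.7    6. ]
scene pile 50 [array([ 478.5, -199.7,   50. ]), array([ 488.1, -134. ,   50. ]), array([ 614.5, -201.4,   50. ]), array([ 607.5, -267.2,   50. ])]
scene pile 100 [array([ 522.2, -246.8,  100. ]), array([ 531. , -186.1,  100. ]), array([ 647.7, -248.3,  100. ]), array([ 641.3, -309. ,  100. ])]
```

```bash
cat >> h.py <<'E'
def box(x0,x1,y0,y1,z0,z1):
    c=np.array([[x,y,z] for x in(x0,x1) for y in(y0,y1) for z in(z0,z1)],float)
    return [(c[a],c[b]) for a in range(8) for b in range(a+1,8) if bin(a^b).count('1')==1]
TIN=[]
for sgn in(-1,1):
    a,b=sorted((32*sgn,36*sgn))
    TIN+=box(-56,-26,a,b,0,38)+box(28,56,a,b,0,26)
TIN+=box(52,56,-32,32,0,20)+box(-56,-40,-36,36,38,41)
STAND=box(-58,58,-30,30,0,6)
def ring(r,z,n=32):
    a=np.linspace(0,2*np.pi,n+1); p=np.c_[r*np.cos(a),r*np.sin(a),0*a+z]; return [(p[i],p[i+1]) for i in range(n)]
def place(segs,x,y,yaw,col,z=0):
    R=Ro.from_euler("z",yaw).as_matrix(); return [(R@a+[x,y,z],R@b+[x,y,z],col) for a,b in segs]
def pile(x,y,yaw,u=0,dth=0):
    # stand pose; slope face mid z=60, pile on face; u=offset of slab centre along slope
    R=Ro.from_euler("z",yaw).as_matrix()@Ro.from_euler("y",-np.radians(28)).as_matrix()
    o=np.array([x,y,60.])
    return R,o
def pileseg(x,y,yaw,u,col):
    R,o=pile(x,y,yaw); return [(R@a+o,R@b+o,col) for a,b in box(-50+u,50+u,-30,30,0,21)]
E
python3 - <<'E'
from h import *
t=load("top0"); s=load("scene0")
tin=(535.6,200.5,np.radians(161.5))
L=place(TIN,*tin,(0,255,0)); W=place(ring(12,63)+ring(25,33),539,205,0,(255,255,0))
crop(t,205,180,64,64,9,"o1",L+W); crop(s,310,160,64,48,12,"o3",L+W)
st=(557,-212,np.radians(169.6))
L=place(STAND,*st,(0,255,0))+pileseg(*st,-3,(255,255,0))
crop(t,360,170,64,64,9,"o2",L); crop(s,230,215,70,70,8,"o4",L)
E
```

```text
(no output)
```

View pics/o1.png

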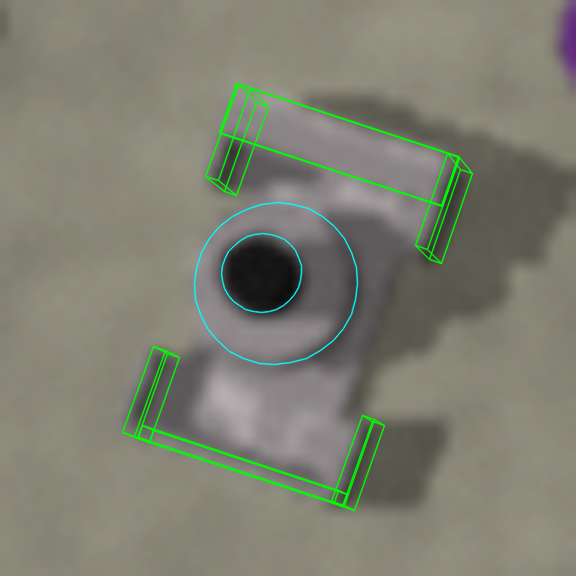

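View pics/o3.png

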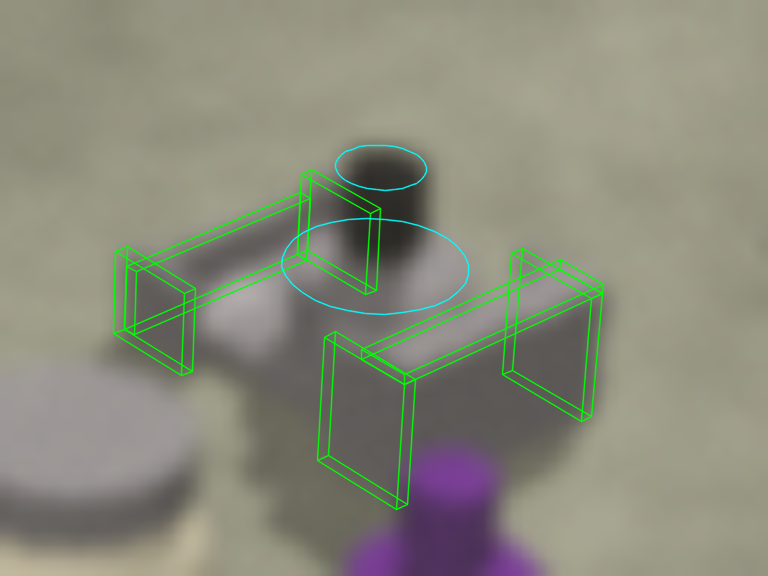

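View pics/o2.png

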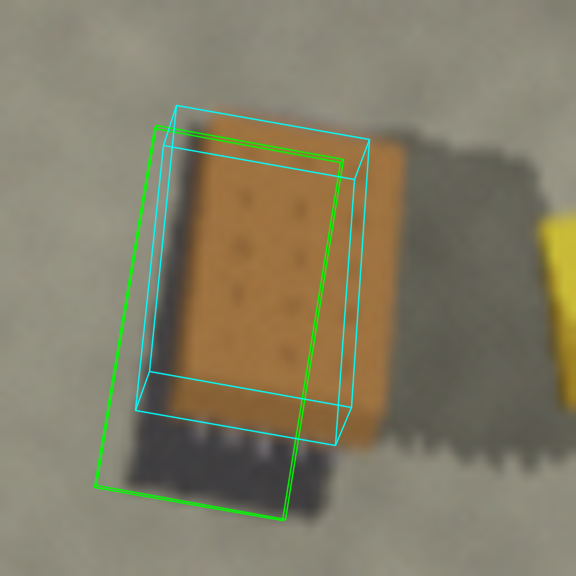

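View pics/o4.png

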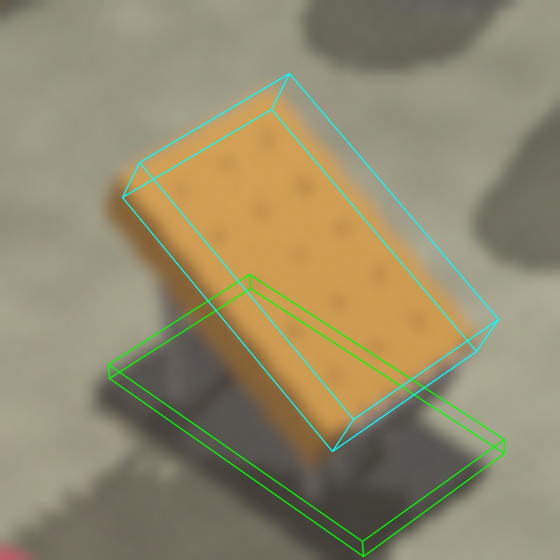

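```bash
python3 - <<'E'
from h import *
t=load("top0"); s=load("scene0")
U=lambda p:uncrop(p,360,170,9); V=lambda p:uncrop(p,230,215,8)
foot=[(t,(58,-30,6),U((130,487))),(t,(58,30,6),U((320,519))),(s,(58,30,6),None)]
# project model to label
st=(557,-223,np.radians(169.6))
R,o=pile(*st)
for nm,f,un in(("t",t,lambda p:(p+.5-[360,170])*9-.5),("s",s,lambda p:(p+.5-[230,215])*8-.5)):
  for x in(-50,50):
    for y in(-30,30):
      for z in(0,21): print(nm,(x,y,z),un(proj(f,R@np.array([x-3,y,z])+o)[0]).round())
  for x in(-58,58):
    for y in(-30,30): print(nm,"foot",(x,y),un(proj(f,Ro.from_euler("z",st[2]).as_matrix()@np.array([x,y,6])+[st[0],st[1],0])[0]).round())
E
```

```text
t (-50, -30, 0) [198. 145.]
t (-50, -30, 21) [212. 105.]
t (-50, 30, 0) [389. 179.]
t (-50, 30, 21) [405. 139.]
t (50, -30, 0) [172. 409.]
t (50, -30, 21) [186. 370.]
t (50, 30, 0) [372. 445.]
t (50, 30, 21) [388. 407.]
t foot (-58, -30) [191. 125.]
t foot (-58, 30) [378. 159.]
t foot (58, -30) [132. 485.]
t foot (58, 30) [321. 519.]
s (-50, -30, 0) [455. 371.]
s (-50, -30, 21) [477. 339.]
s (-50, 30, 0) [309. 473.]
s (-50, 30, 21) [330. 441.]
s (50, -30, 0) [249. 127.]
s (50, -30, 21) [267.  92.]
s (50, 30, 0) [ 99. 216.]
s (50, 30, 21) [115. 181.]
s foot (-58, -30) [484. 460.]
s foot (-58, 30) [340. 564.]
s foot (58, -30) [228. 292.]
s foot (58, 30) [ 85. 383.]
```

```bash
cat >> h.py <<'E'
def edge_offsets(f,a,b,n=15,rng=2.0,off=(0,0)):
    g=cv2.GaussianBlur(f["image"].astype(np.float32),(0,0),0.6)
    P=np.array([a+(b-a)*k for k in np.linspace(.1,.9,n)]); q=proj(f,P)+off
    d=q[-1]-q[0]; d/=np.linalg.norm(d); nn=np.array([-d[1],d[0]])
    ts=np.arange(-rng-.5,rng+.51,.1)
    X=q[:,None,:]+ts[None,:,None]*nn
    S=cv2.remap(g,X[...,0].astype(np.float32),X[...,1].astype(np.float32),cv2.INTER_CUBIC)
    S=S.mean(0) if True else S   # average along edge
    G=np.abs(np.gradient(S,axis=0)).sum(1); G=G*np.exp(-(ts/rng)**2/1.0)
    k=int(np.argmax(G[3:-3]))+3; w=slice(max(k-4,0),k+5)
    return (ts[w]*G[w]).sum()/G[w].sum(), G[k], nn
E
cat > fit.py <<'E'
from h import *
t=load("top0"); s=load("scene0")
A=lambda *p:np.array(p,float)
tt=[(A(-56,-36,41),A(-56,36,41)),(A(-56,-36,41),A(-40,-36,41)),(A(56,-32,20),A(56,32,20)),(A(28,-36,26),A(56,-36,26)),(A(-56,36,41),A(-40,36,41)),(A(28,-36,26),A(28,-32,26))]
ts_=[(A(-56,-36,41),A(-56,36,41)),(A(-56,-36,0),A(-56,-36,38)),(A(56,-36,26),A(28,-36,26)),(A(56,-32,20),A(56,32,20)),(A(52,-32,20),A(52,32,20)),(A(28,36,0),A(28,36,26)),(A(28,36,26),A(56,36,26)),(A(56,36,0),A(56,36,26))]
def res(x,dbg=False):
    R=Ro.from_euler("z",x[2]/100).as_matrix(); o=[x[0],x[1],0]; r=[]
    for f,es,nm in((t,tt,"t"),(s,ts_,"s")):
        for i,(a,b) in enumerate(es):
            d,g,n=edge_offsets(f,R@a+o,R@b+o,off=(0,0) if nm=="t" else x[3:5])
            if dbg: print(nm,i,round(d,2),round(float(g),1),n.round(2))
            r.append((f,R@a+o,R@b+o,d,g,n))
    return r
x=np.array([536.,202,np.radians(161.5)*100,0,0])
for it in range(15):
    r0=res(x); tgt=[r[3] for r in r0]
    def lin(y):
        R=Ro.from_euler("z",y[2]/100).as_matrix(); o=[y[0],y[1],0]; out=[]; k=0
        for f,es,nm in((t,tt,"t"),(s,ts_,"s")):
            for a,b in es:
                m=(a+b)/2; _,A0,B0,d,g,n=r0[k]
                of=0 if nm=="t" else (y[3:5]-x[3:5])
                for lam in(.1,.9):
                    p=a+(b-a)*lam; p0=A0+(B0-A0)*lam
                    dd=(proj(f,R@p+o)[0]+of-proj(f,p0)[0])@n
                    out.append(dd-d)
                k+=1
        return np.array(out)
    x=least_squares(lin,x,loss="soft_l1",f_scale=.3).x
print(x[:2],np.degrees(x[2]/100),x[3:]); res(x,True)
L=place(TIN,x[0],x[1],x[2]/100,(0,255,0)); crop(t,205,180,64,64,9,"f1",L); 
s2=dict(s); K=s["camera_matrix"].copy(); K[:2,2]+=x[3:5]; s2["camera_matrix"]=K
crop(s2,310,160,64,48,12,"f3",L)
E
python3 fit.py
```

```text
[536.57949639 200.43128277] 162.69125298843244 [0.69046669 0.00458876]
t 0 0.49 5.3 [-0.29  0.96]
t 1 0.01 0.7 [-0.95 -0.32]
t 2 -0.49 3.4 [-0.29  0.96]
t 3 -0.09 7.9 [-0.95 -0.32]
t 4 0.01 8.4 [-0.95 -0.31]
t 5 0.01 6.8 [-0.29  0.96]
s 0 0.01 6.8 [-0.43 -0.9 ]
s 1 -0.4 6.6 [1.   0.09]
s 2 0.01 0.9 [-0.48  0.88]
s 3 -0.29 5.8 [-0.4  -0.91]
s 4 0.2 5.9 [-0.4  -0.91]
s 5 0.22 4.8 [1.   0.03]
s 6 0.18 3.5 [ 0.5  -0.86]
s 7 0.08 7.1 [1.   0.02]
```

View pics/f1.png

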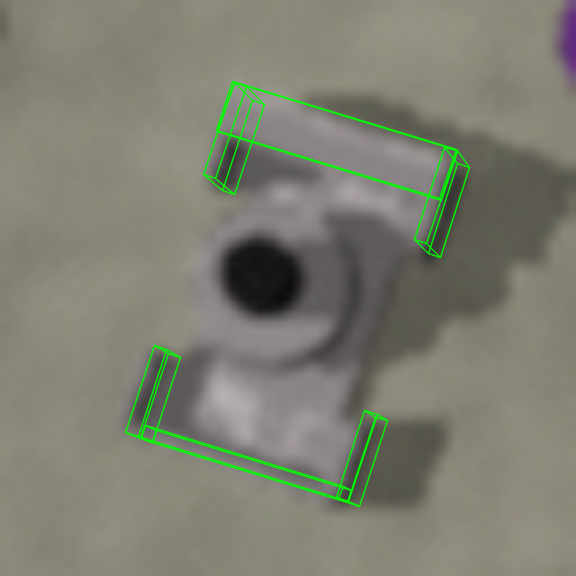

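View pics/f3.png

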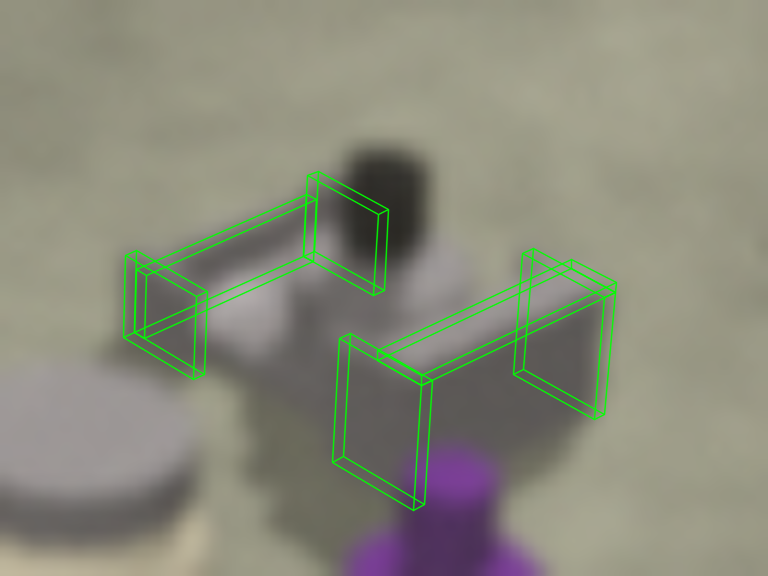

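```bash
python3 - <<'E'
from h import *
t=load("top0");s=load("scene0")
L=place(TIN,535.5,201.3,np.radians(161.7),(0,255,0))
for f,n,a in((t,"g1",(216,186,44,56,10)),(s,"g3",(316,166,50,42,15))):
    crop(f,*a,n,L); 
    im=cv2.imread(f"pics/{n}.png")
    crop(f,*a,n+"b"); im2=cv2.imread(f"pics/{n}b.png").astype(np.float32)
    b=cv2.GaussianBlur(im2,(0,0),12); im2=np.clip((im2-b)*2.5+im2*1.0,0,255).astype(np.uint8); cv2.imwrite(f"pics/{n}b.png",im2)
E
```

```text
(no output)
```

View pics/g1.png

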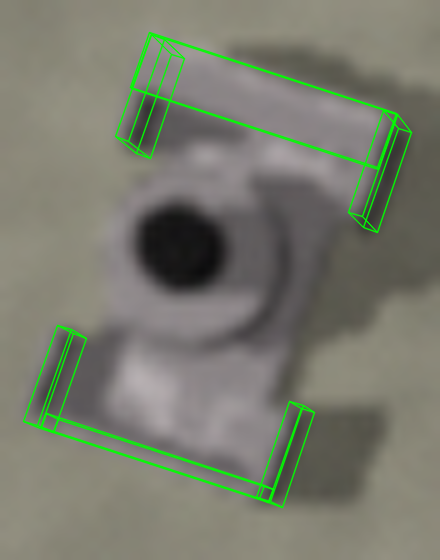

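View pics/g1b.png

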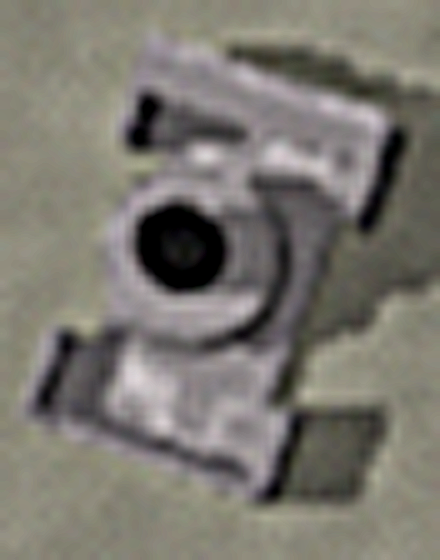

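View pics/g3.png

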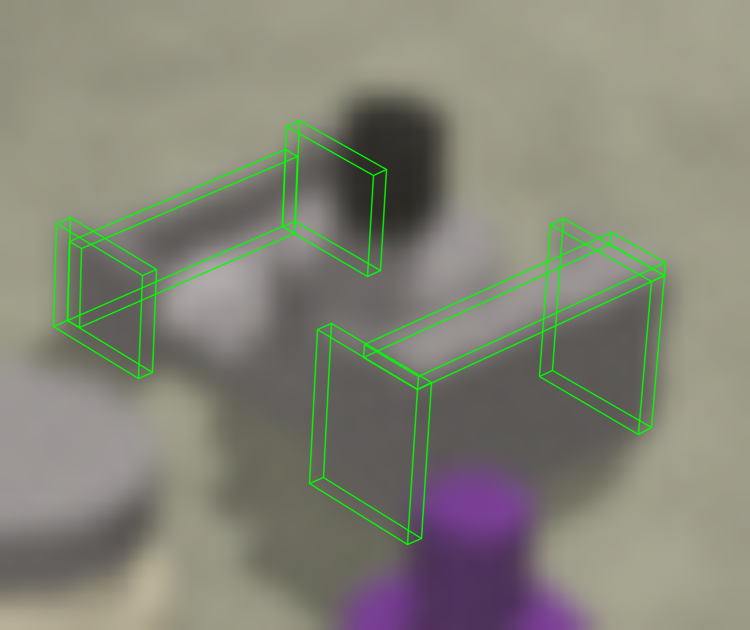

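```bash
cat > plan.py <<'E'
from h import *
import json,sys
def Rt(yaw,tilt=0): return (Ro.from_euler("z",yaw)*Ro.from_euler("x",np.pi)*Ro.from_euler("y",tilt)) # tilt about tool y
try: C=json.load(open("cmd.json")); C=(np.array(C[0]),Ro.from_quat(C[1]))
except Exception: C=(np.array([170.197,601.384,404.681]),Ro.from_euler("xyz",[np.pi,0,2.8658]))
def delta(p,R):
    tr=C[1].inv().apply(np.array(p)-C[0])/10; rv=(C[1].inv()*R).as_rotvec()
    d=np.linalg.norm(tr)*10; a=np.degrees(np.linalg.norm(rv))
    print(json.dumps({"translation":tr.round(2).tolist(),"rot":rv.round(3).tolist()}),"dist %.0f ang %.1f rows>=%.1f"%(d,a,max(d/62.5,a/10.7)))
def applied(tr,rot):
    p=C[0]+C[1].apply(np.array(tr)*10.); R=C[1]*Ro.from_rotvec(rot)
    json.dump([p.tolist(),R.as_quat().tolist()],open("cmd.json","w")); return p,R
def state():
    from rig import readout
    s=readout.sense(); print("t",round(s["clock"],2),"tcp",s["eef_pos"].round(1),"rpy",s["tcp_rot"].round(3),"F",s["contact_force"].round(1),"M",s["wrist_torque"].round(2),"op",round(s["opening"],3),"q",s["qpos"].round(2)); return s
E
python3 - <<'E'
from plan import *
delta((539,205,290),Rt(np.radians(161.5)))
E
```

```text
{"translation": [-46.28, -28.1, 11.47], "rot": [-0.0, -0.0, 0.047]} dist 553 ang 2.7 rows>=8.9
```

Request:
{"api": "step_arm", "payload": {"deltas": [{"translation": [-5.0,-3.0,1.0],"rot": [0,0,0.0]},{"translation": [-10.0,-6.0,2.0],"rot": [0,0,0.01]},{"translation": [-15.0,-9.0,3.5],"rot": [0,0,0.02]},{"translation": [-20.0,-12.0,5.0],"rot": [0,0,0.03]},{"translation": [-25.0,-15.0,6.0],"rot": [0,0,0.04]},{"translation": [-30.0,-18.0,7.0],"rot": [0,0,0.047]}], "grip": 0}}

```text
clock: 0.85
eef_pos: [410.8, 345.0, 334.2]
tcp_rot: [-3.141, -0.0, 2.819]
contact_force: [1.1, 0.4, 0.3]
opening: 0.998
```

```bash
python3 - <<'E'
from plan import *
p,R=applied([-30,-18,7],[0,0,.047]); print(p)
state()
import importlib,plan; importlib.reload(plan)
plan.delta((539,205,290),Rt(np.radians(161.5)))
E
```

```text
[409.84414595 346.49334612 334.681     ]
t 0.85 tcp [410.8 345.  334.2] rpy [-3.141 -0.     2.819] F [1.1 0.4 0.3] M [ 0.02  0.01 -0.  ] op 0.998 q [ 0.7   0.3   1.89  0.    0.95 -0.55]
{"translation": [-16.74, -9.32, 4.47], "rot": [-0.0, -0.0, 0.0]} dist 197 ang 0.0 rows>=3.1
```

Request:
{"api": "step_arm", "payload": {"deltas": [{"translation": [-5,-3,1.2],"rot": [0,0,0]},{"translation": [-10,-6,2.4],"rot": [0,0,0]},{"translation": [-14,-8,3.6],"rot": [0,0,0]},{"translation": [-16.74,-9.32,4.47],"rot": [0,0,0]},{"translation": [-16.74,-9.32,4.47],"rot": [0,0,0]},{"translation": [-16.74,-9.32,4.47],"rot": [0,0,0]}]}}

```text
clock: 1.6
eef_pos: [538.6, 205.2, 289.8]
tcp_rot: [-3.141, -0.001, 2.818]
contact_force: [-0.0, 0.6, -0.5]
opening: 1.0
```

```bash
python3 - <<'E'
from plan import *
applied([-16.74,-9.32,4.47],[0,0,0])
s=state(); t=grab("top","1"); c=grab("scene","1")
s=state()
crop(t,195,150,80,80,7,"k1"); crop(c,300,90,100,110,5,"k2")
E
```

```text
t 1.6 tcp [538.6 205.2 289.8] rpy [-3.141e+00 -1.000e-03  2.818e+00] F [-0.   0.6 -0.5] M [-0.01 -0.02  0.02] op 1.0 q [ 0.36  0.41  1.84  0.    0.89 -0.89]
t 1.7 tcp [538.4 205.7 290.2] rpy [ 3.142 -0.     2.82 ] F [ 0.9  0.8 -0.4] M [0.   0.   0.02] op 0.999 q [ 0.36  0.41  1.84  0.    0.89 -0.89]
```

View pics/k1.png

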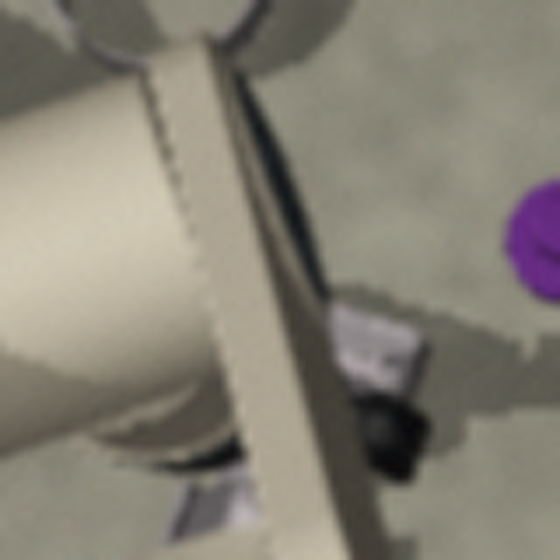

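View pics/k2.png

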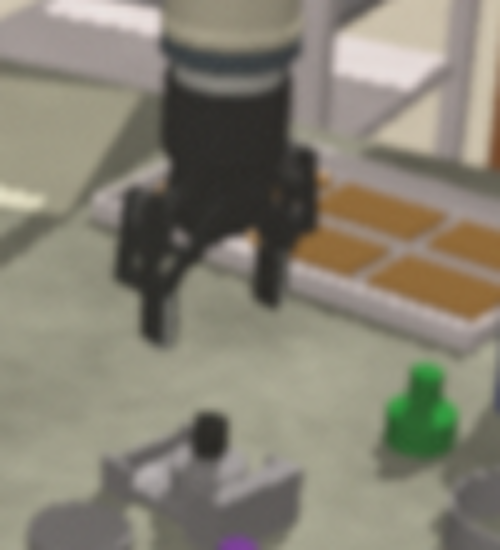

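```bash
python3 - <<'E'
from plan import *
f=load("scene1"); R=Rt(2.819); o=np.array([538.5,205.5,290])
L=[]
for d,col in((160,(0,255,0)),(173,(0,0,255))):
  for sg in(-1,1):
    for a,b in box(-11,11,sg*42.5,sg*57,d,d-35): L.append((R.apply(a)+o,R.apply(b)+o,col))
L+=place(ring(12,63)+ring(12,39),539,205,0,(255,255,0))
crop(f,315,130,60,60,10,"k3",L)
E
```

```text
(no output)
```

View pics/k3.png

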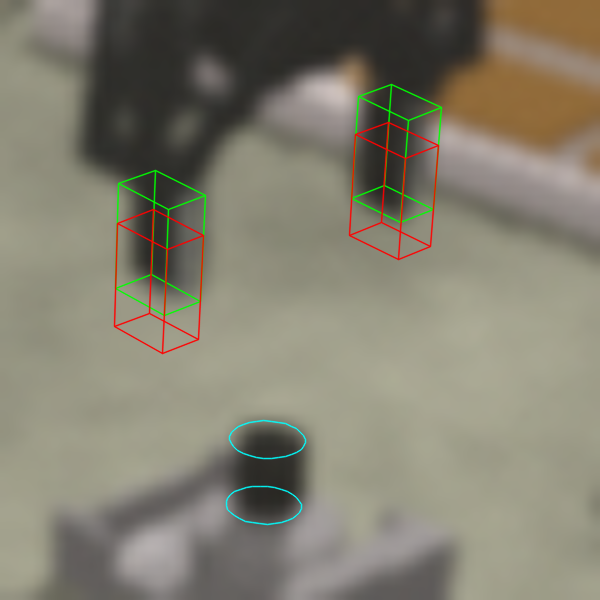

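Request:
{"api": "step_arm", "payload": {"deltas": [{"translation": [0,0,3],"rot": [0,0,0]},{"translation": [0,0,6],"rot": [0,0,0]},{"translation": [0,0,7.5],"rot": [0,0,0]},{"translation": [0,0,8],"rot": [0,0,0]},{"translation": [0,0,8],"rot": [0,0,0]}]}}

```text
clock: 2.33
eef_pos: [539.2, 205.3, 210.4]
tcp_rot: [3.141, 0.0, 2.819]
contact_force: [-0.2, 0.9, 0.5]
opening: 1.003
```

Request:
{"api": "step_arm", "payload": {"deltas": [{"translation": [0,0,0],"rot": [0,0,0]},{"translation": [0,0,0],"rot": [0,0,0]},{"translation": [0,0,0],"rot": [0,0,0]},{"translation": [0,0,0],"rot": [0,0,0]},{"translation": [0,0,0],"rot": [0,0,0]},{"translation": [0,0,0],"rot": [0,0,0]},{"translation": [0,0,0],"rot": [0,0,0]},{"translation": [0,0,0],"rot": [0,0,0]}], "grip": 255, "squeeze": 40}}

```text
clock: 3.32
eef_pos: [539.2, 205.1, 210.4]
tcp_rot: [3.141, 0.0, 2.819]
contact_force: [-0.1, -1.3, 5.5]
opening: 0.266
```

Request:
{"api": "step_arm", "payload": {"deltas": [{"translation": [0,0,-1],"rot": [0,0,0]},{"translation": [0,0,-3],"rot": [0,0,0]},{"translation": [0,0,-6],"rot": [0,0,0]},{"translation": [0,0,-8],"rot": [0,0,0]},{"translation": [0,0,-8],"rot": [0,0,0]},{"translation": [0,0,-8],"rot": [0,0,0]}]}}

```text
clock: 4.08
eef_pos: [538.6, 204.8, 289.2]
tcp_rot: [-3.141, -0.001, 2.819]
contact_force: [-0.3, 0.1, -2.2]
opening: 0.265
```

```bash
python3 - <<'E'
from plan import *
json.dump([[C[0][0],C[0][1],C[0][2]],C[1].as_quat().tolist()],open("cmd.json","w"))
print(C[0])
s=state(); c=grab("scene","2")
crop(c,300,90,100,110,5,"k4")
delta((518,307,290),Rt(np.radians(161.5)))
E
```

```text
[539.03392736 205.00482934 289.981     ]
t 4.08 tcp [538.6 204.8 289.2] rpy [-3.141e+00 -1.000e-03  2.819e+00] F [-0.3  0.1 -2.2] M [-0.03  0.02 -0.01] op 0.265 q [ 0.36  0.41  1.84 -0.    0.89 -0.89]
{"translation": [5.23, 9.01, -0.0], "rot": [-0.0, -0.0, 0.0]} dist 104 ang 0.0 rows>=1.7
```

View pics/k4.png

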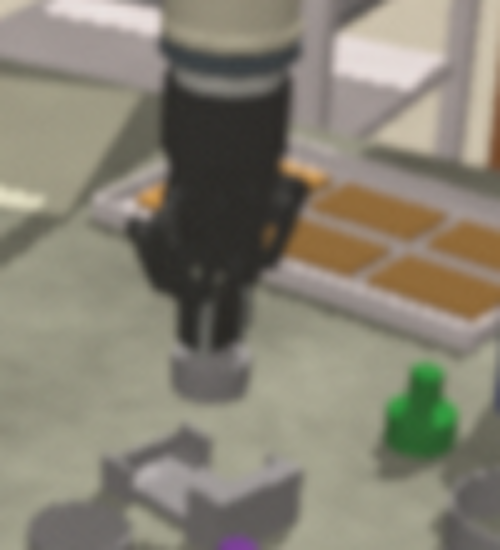

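Request:
{"api": "step_arm", "payload": {"deltas": [{"translation": [2,3.5,0],"rot": [0,0,0]},{"translation": [4,7,2],"rot": [0,0,0]},{"translation": [5.2,9,4],"rot": [0,0,0]},{"translation": [5.2,9,6.5],"rot": [0,0,0]},{"translation": [5.2,9,8],"rot": [0,0,0]},{"translation": [5.2,9,8.5],"rot": [0,0,0]},{"translation": [5.2,9,8.6],"rot": [0,0,0]},{"translation": [5.2,9,8.7],"rot": [0,0,0]}]}}

```text
clock: 5.12
eef_pos: [518.7, 306.8, 203.7]
tcp_rot: [3.141, 0.001, 2.818]
contact_force: [0.5, -0.3, -2.2]
opening: 0.265
```

```bash
python3 - <<'E'
from plan import *
print(applied([5.2,9,8.7],[0,0,0])[0]); state()
E
```

```text
[518.26901822 306.85186439 202.981     ]
t 5.12 tcp [518.7 306.8 203.7] rpy [3.141e+00 1.000e-03 2.818e+00] F [ 0.5 -0.3 -2.2] M [ 0.03 -0.04  0.06] op 0.265 q [ 0.53  0.57  1.82 -0.    0.75 -0.72]
```

Request:
{"api": "step_arm", "payload": {"deltas": [{"translation": [0,0,0.05],"rot": [0,0,0]},{"translation": [0,0,0.1],"rot": [0,0,0]},{"translation": [0,0,0.1],"rot": [0,0,0]}]}}

```text
clock: 5.5
eef_pos: [518.5, 306.9, 202.5]
tcp_rot: [3.141, 0.001, 2.819]
contact_force: [-0.2, 0.3, 1.1]
opening: 0.265
```

Request:
{"api": "step_arm", "payload": {"deltas": [{"translation": [0,0,0],"rot": [0,0,0]},{"translation": [0,0,0],"rot": [0,0,0]},{"translation": [0,0,0],"rot": [0,0,0]},{"translation": [0,0,0],"rot": [0,0,0]}], "grip": 110}}

```text
clock: 6.0
eef_pos: [518.3, 306.8, 201.9]
tcp_rot: [-3.142, -0.0, 2.819]
contact_force: [-1.0, 0.2, 0.1]
opening: 0.568
```

```bash
python3 - <<'E'
from plan import *
print(applied([0,0,.1],[0,0,0])[0]); state()
E
```

```text
[518.26901822 306.85186439 201.981     ]
t 6.0 tcp [518.3 306.8 201.9] rpy [-3.142 -0.     2.819] F [-1.   0.2  0.1] M [-0.02  0.02  0.04] op 0.568 q [ 0.53  0.57  1.82 -0.    0.75 -0.72]
```

Request:
{"api": "step_arm", "payload": {"deltas": [{"translation": [0,0,-1.5],"rot": [0,0,0]},{"translation": [0,0,-4],"rot": [0,0,0]},{"translation": [0,0,-8],"rot": [0,0,0]},{"translation": [0,0,-12],"rot": [0,0,0]},{"translation": [0,0,-14],"rot": [0,0,0]},{"translation": [0,0,-14],"rot": [0,0,0]}]}}

```text
clock: 6.75
eef_pos: [518.7, 307.1, 344.6]
tcp_rot: [3.138, 0.003, 2.819]
contact_force: [0.6, -1.2, -0.2]
opening: 0.566
```

```bash
python3 - <<'E'
from plan import *
print(applied([0,0,-14],[0,0,0])[0]); state()
t=load("top0"); s=load("scene0")
U=lambda p:uncrop(p,360,170,9); V=lambda p:uncrop(p,230,215,8)
P=[(t,(-50,-30,21),U((215,110))),(t,(-50,30,21),U((405,147))),(t,(50,30,21),U((387,412))),(t,(50,-30,21),U((178,375))),(t,(50,-30,0),U((170,412))),(t,(50,30,0),U((378,447))),
(s,(-50,-30,21),V((474,340))),(s,(-50,30,21),V((322,432))),(s,(50,-30,21),V((270,88))),(s,(50,30,21),V((120,180))),(s,(50,30,0),V((108,212))),(s,(-50,30,0),V((318,462)))]
F=[(t,(58,-30,6),U((130,487))),(t,(58,30,6),U((320,519))),(t,(-58,-30,6),U((194,122))),(s,(58,30,6),V((97,395))),(s,(-58,-30,6),V((485,468)))]
def r(x,full=False):
    R,o=pile(x[0],x[1],x[2]/100); o=o+[0,0,x[6]]; out=[]
    for f,p,q in P: out.append(proj(f,R@(np.array(p,float)+[x[3],0,0])+o)[0]+(0 if f is t else x[4:6])-q)
    Rz=Ro.from_euler("z",x[2]/100).as_matrix()
    for f,p,q in F: out.append(proj(f,Rz@np.array(p,float)+[x[0],x[1],0])[0]+(0 if f is t else x[4:6])-q)
    return np.ravel(out) if full else np.r_[np.ravel(out),x[4:6]*.3,x[6]*.3]
z=least_squares(r,[557,-223,296,-3,0,0,0],loss="soft_l1",f_scale=.5)
x=z.x; print(x.round(2),np.degrees(x[2]/100)); print(r(x,True).reshape(-1,2).round(2))
E
```

```text
[518.26901822 306.85186439 341.981     ]
t 6.75 tcp [518.7 307.1 344.6] rpy [3.138e+00 3.000e-03 2.819e+00] F [ 0.6 -1.2 -0.2] M [ 0.01 -0.05 -0.01] op 0.566 q [ 0.53  0.38  1.74 -0.    1.02 -0.72]
[ 5.5740e+02 -2.2299e+02  2.9511e+02 -3.6000e-01  8.6000e-01  7.8000e-01
  1.2900e+00] 169.08574602560003
[[-0.2  -0.13]
 [ 0.2  -0.22]
 [ 0.01  0.09]
 [ 0.81 -0.02]
 [ 0.13  0.21]
 [-0.84  0.49]
 [ 0.64 -0.33]
 [ 1.01  0.76]
 [ 0.12  0.04]
 [-0.29 -0.36]
 [-0.82  0.02]
 [-1.    0.94]
 [-0.   -0.5 ]
 [-0.15 -0.1 ]
 [-0.16  0.16]
 [-0.41 -0.78]
 [ 0.75 -0.  ]]
```

```bash
python3 - <<'E'
from plan import *
t=load("top0"); s=load("scene0")
st=(557.4,-223,np.radians(169.1))
for u in(-1,):
  L=place(STAND,*st,(0,255,0))+pileseg(*st,u,(255,255,0))
  crop(t,360,170,64,64,9,"q2",L); crop(s,230,215,70,70,8,"q4",L)
R,o=pile(*st); c=R@np.array([-1.5,0,10.5])+o; n=R[:,2]; print("centre",c,"n",n)
R2=Rt(st[2],np.radians(28)); print(R2.apply([0,0,1]),R2.apply([1,0,0]),R[:,0])
g=c; 
tcp=g-R2.apply([0,0,1])*155; print(tcp)
delta(tcp+n*80,R2)
E
```

```text
centre [ 563.54104488 -224.18257885   68.56674238] n [ 0.46100169 -0.08877493  0.88294759]
[-0.46100169  0.08877493 -0.88294759] [-0.86701808  0.16696137  0.46947156] [-0.86701808  0.16696137  0.46947156]
[ 634.99630706 -237.94269348  205.42361927]
{"translation": [-32.07, -47.47, 6.59], "rot": [0.032, 0.488, -0.13]} dist 577 ang 29.0 rows>=9.2
```

View pics/q2.png

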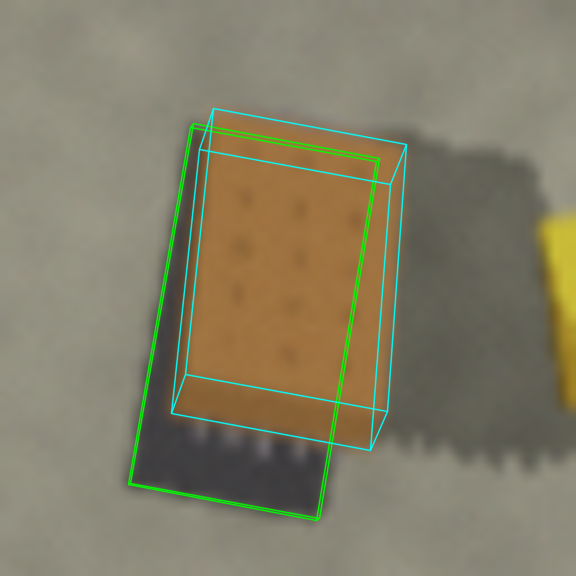

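View pics/q4.png

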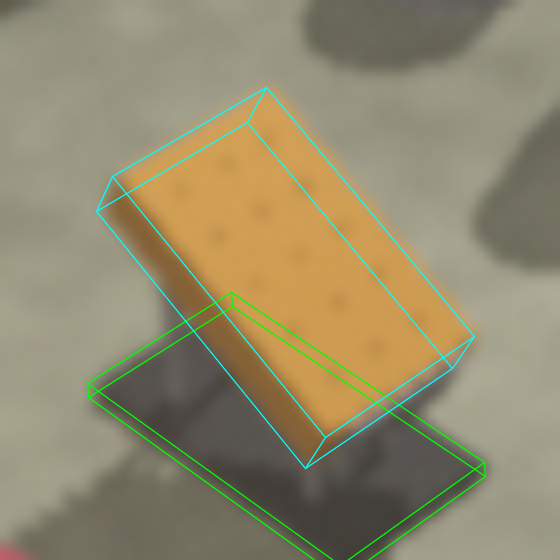

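Request:
{"api": "step_arm", "payload": {"deltas": [{"translation": [-3,-5,0],"rot": [0,0,0]},{"translation": [-6,-10,0],"rot": [0,0,0]},{"translation": [-9,-15,0],"rot": [0,0,0]},{"translation": [-12,-20,0],"rot": [0,0,0]},{"translation": [-15,-25,0.5],"rot": [0,0.06,-0.02]},{"translation": [-18,-30,1],"rot": [0.01,0.12,-0.04]},{"translation": [-21,-35,2],"rot": [0.01,0.2,-0.06]},{"translation": [-21,-35,2],"rot": [0.01,0.2,-0.06]}], "grip": 0}}

```text
clock: 7.75
eef_pos: [606.4, -95.3, 319.8]
tcp_rot: [-3.137, -0.203, 2.874]
contact_force: [-0.2, 0.2, -0.1]
opening: 1.004
```

```bash
python3 - <<'E'
from plan import *
p,R=applied([-21,-35,2],[.01,.2,-.06]); print(p); state()
t=grab("top","3"); crop(t,180,170,80,80,7,"m1")
E
python3 - <<'E'
from plan import *
st=(557.4,-223,np.radians(169.1))
R,o=pile(*st); c=R@np.array([-1.5,0,10.5])+o; n=R[:,2]
R2=Rt(st[2],np.radians(28)); delta(c+n*233,R2)
E
```

```text
[606.39752342 -91.68717582 321.981     ]
t 7.75 tcp [606.4 -95.3 319.8] rpy [-3.137 -0.203  2.874] F [-0.2  0.2 -0.1] M [-0.   -0.1  -0.03] op 1.004 q [-0.16  0.48  1.66  0.02  1.21 -1.47]
{"translation": [-10.96, -13.1, 2.69], "rot": [0.021, 0.288, -0.069]} dist 173 ang 17.0 rows>=2.8
```

View pics/m1.png

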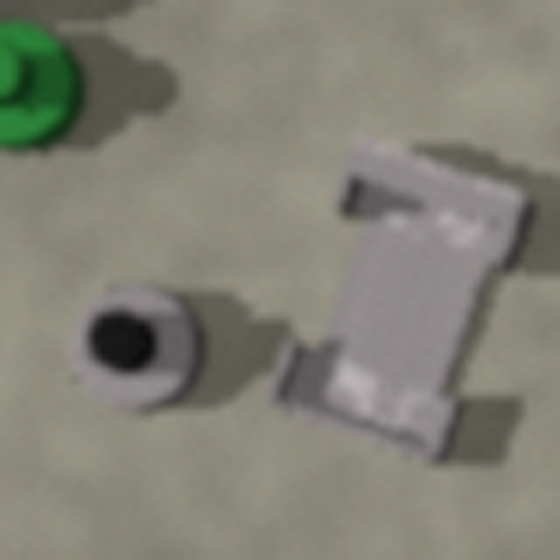

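```bash
cat > tin2.py <<'E'
from plan import *
t=load("top3")
import sys
x,y,a=map(float,sys.argv[1:4])
FL=box(-26,28,-26,26,7.9,8)
L=place(TIN+FL,x,y,np.radians(a),(0,255,0)) + place(ring(12,55)+ring(25,25)+ring(25,0),518.4,306.9,0,(255,255,0))
crop(t,190,180,60,60,12,"m2",L)
E
python3 tin2.py 535.8 201.8 161.5
python3 - <<'E'
from plan import *
t=load("top3")
g=t["image"].max(2).astype(np.float32)
x,y,s=185,205,16
im=cv2.resize(g[y:y+30,x:x+30],None,fx=s,fy=s,interpolation=cv2.INTER_CUBIC)
m=(im<60).astype(np.uint8); n,l,st,ce=cv2.connectedComponentsWithStats(m)
for i in range(1,n):
    if st[i,4]>500:
        p=uncrop(ce[i],x,y,s); print(ce[i],st[i],p,onz(t,p,55), onz(t,p,52))
print(proj(t,[[518.4,306.9,55]]))
E
```

```text
[204.57146592 221.07097575] [  130   157   148   130 15301] [197.31696662 218.34818598] [516.93543435 303.96123716  55.        ] [517.21462193 304.61925894  52.        ]
[[196.24189286 217.81495259]]
```

View pics/m2.png

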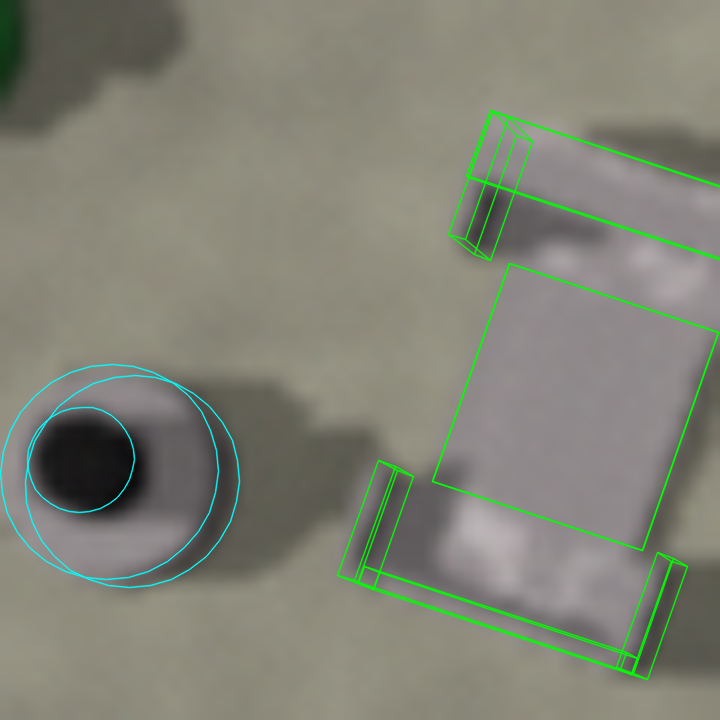

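```bash
python3 - <<'E'
from plan import *
t=load("top3")
g=cv2.GaussianBlur(t["image"].astype(np.float32),(0,0),.5)
def prof(P,N,rng=2.5):
    # P world pts, N world outward normals; returns offset mm along N of max gradient
    ts=np.arange(-6,6.01,.2); out=[]
    for p,n in zip(P,N):
        q=proj(t,p+ts[:,None]*n).astype(np.float32)
        S=cv2.remap(g,q[:,0][:,None],q[:,1][:,None],cv2.INTER_CUBIC)[:,0]
        G=np.abs(np.gradient(S,axis=0)).sum(1); k=np.argmax(G); w=slice(max(k-6,0),k+7)
        out.append(((ts[w]*G[w]).sum()/G[w].sum(),G[k]))
    return np.array(out)
c=np.array([518.4,306.9])
for r,z,nm in((25,25,"disc"),(12,55,"knob")):
  for a in np.radians(np.arange(0,360,20)):
    n=np.array([np.cos(a),np.sin(a),0]); o=prof([np.array([*c,z])+r*n],[n])[0]
    print(nm,int(np.degrees(a)),o.round(1))
E
```

```text
disc 0 [-4.  1.]
disc 20 [-5.5  2.6]
disc 40 [-5.4  7.7]
disc 59 [-5.3  9.8]
disc 80 [-5.4 11.8]
disc 100 [-5.5  8.5]
disc 119 [-5.5  2. ]
disc 140 [-5.7  1.1]
disc 160 [-0.8  1. ]
disc 180 [-2.   2.7]
disc 200 [3.7 7. ]
disc 220 [-0.8  9.2]
disc 239 [-1.   6.8]
disc 260 [-1.4  5.5]
disc 280 [-1.6  5.7]
disc 300 [-1.8  3.3]
disc 320 [-2.4  6.4]
disc 340 [-2.9  2.7]
knob 0 [-1.8 13.3]
knob 20 [-1.4 14. ]
knob 40 [-2.1 13.7]
knob 59 [-1.6 14.8]
knob 80 [-0.3 14.8]
knob 100 [-0.5 14.7]
knob 119 [-1.8 14.1]
knob 140 [-0.6 12.8]
knob 160 [-0.2 13.5]
knob 180 [ 1.9 13.9]
knob 200 [ 2.9 16. ]
knob 220 [ 2.9 13.1]
knob 239 [ 2.9 10.6]
knob 260 [ 3.7 11.4]
knob 280 [1.3 9.3]
knob 300 [-0.4  9.3]
knob 320 [-1.1 12.3]
knob 340 [-0.9 14.6]
```

```bash
python3 - <<'E'
from plan import *
st=(558.2,-222.4,np.radians(169.1))
R,o=pile(*st); c=R@np.array([-1.5,0,10.5])+o; n=R[:,2]
R2=Rt(st[2],np.radians(28)); delta(c+n*213,R2)
E
```

```text
{"translation": [-10.45, -13.08, 4.6], "rot": [0.021, 0.288, -0.069]} dist 174 ang 17.0 rows>=2.8
```

Request:
{"api": "step_arm", "payload": {"deltas": [{"translation": [-3,-4,1],"rot": [0.005,0.08,-0.02]},{"translation": [-6,-8,2],"rot": [0.01,0.16,-0.04]},{"translation": [-9,-11.5,3.5],"rot": [0.016,0.23,-0.055]},{"translation": [-10.45,-13.08,4.6],"rot": [0.021,0.288,-0.069]},{"translation": [-10.45,-13.08,4.6],"rot": [0.021,0.288,-0.069]},{"translation": [-10.45,-13.08,4.6],"rot": [0.021,0.288,-0.069]}]}}

```text
clock: 8.55
eef_pos: [662.5, -240.7, 256.9]
tcp_rot: [-3.141, -0.488, 2.952]
contact_force: [0.4, 0.2, -0.1]
opening: 1.002
```

```bash
python3 - <<'E'
from plan import *
p,R=applied([-10.45,-13.08,4.6],[.021,.288,-.069]); print(p,R.as_euler("xyz").round(3)); state()
c=grab("scene","4")
L=[]
for sg in(-1,1):
    for a,b in box(-11,11,sg*42.5,sg*52,160,125): L.append((R.apply(a)+p,R.apply(b)+p,(0,255,0)))
st=(558.2,-222.4,np.radians(169.1)); L+=pileseg(*st,-1.5,(255,255,0))
crop(c,220,170,100,110,7,"n1",L)
E
```

```text
[ 662.50559768 -242.44179418  256.6371476 ] [-3.141 -0.488  2.951]
t 8.55 tcp [ 662.5 -240.7  256.9] rpy [-3.141 -0.488  2.952] F [ 0.4  0.2 -0.1] M [-0.06 -0.2  -0.01] op 1.002 q [-0.33  0.75  1.35 -0.07  1.52 -1.7 ]
```

View pics/n1.png

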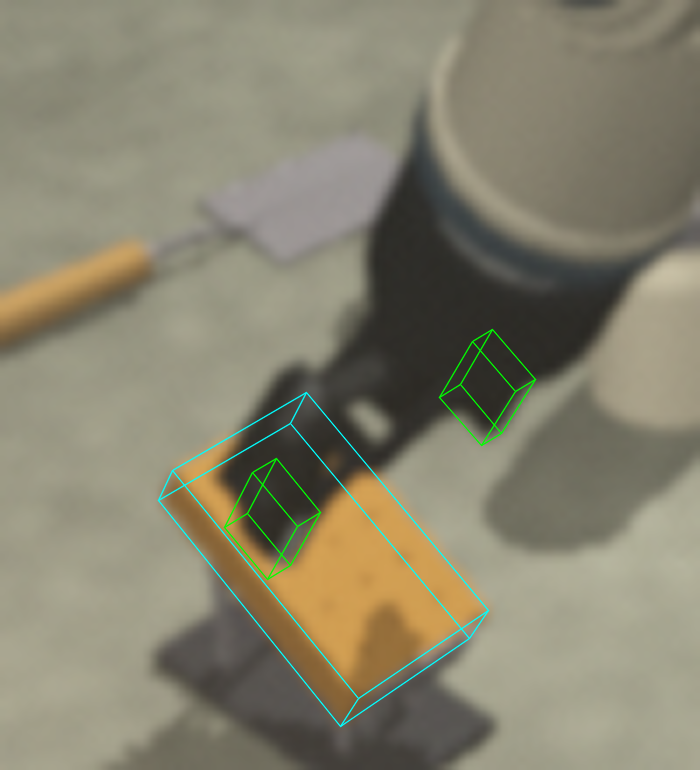

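Request:
{"api": "step_arm", "payload": {"deltas": [{"translation": [0,0,2],"rot": [0,0,0]},{"translation": [0,0,4],"rot": [0,0,0]},{"translation": [0,0,5.5],"rot": [0,0,0]},{"translation": [0,0,6],"rot": [0,0,0]},{"translation": [0,0,6],"rot": [0,0,0]},{"translation": [0,0,6],"rot": [0,0,0]}]}}

```text
clock: 9.35
eef_pos: [635.4, -237.2, 204.4]
tcp_rot: [-3.141, -0.487, 2.951]
contact_force: [-0.7, -0.1, -0.6]
opening: 0.997
```

```bash
python3 - <<'E'
from plan import *
p,R=applied([0,0,6],[0,0,0]); print(p); state()
c=grab("scene","5")
crop(c,220,170,100,110,7,"n2")
E
```

```text
[ 634.85391794 -237.13572848  203.65384576]
t 9.35 tcp [ 635.4 -237.2  204.4] rpy [-3.141 -0.487  2.951] F [-0.7 -0.1 -0.6] M [-0.02 -0.24 -0.01] op 0.997 q [-0.34  0.78  1.44 -0.07  1.4  -1.69]
```

View pics/n2.png

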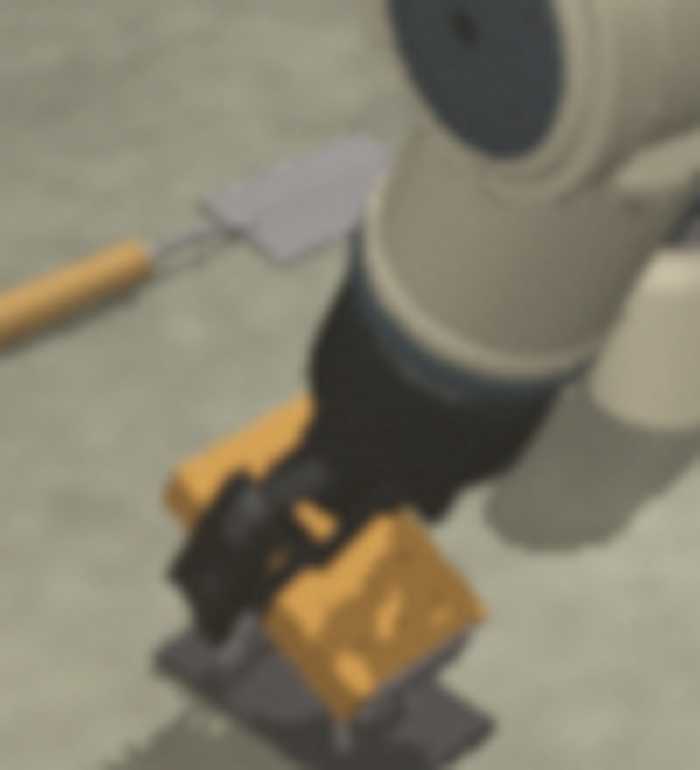

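Request:
{"api": "step_arm", "payload": {"deltas": [{"translation": [0,0,0],"rot": [0,0,0]},{"translation": [0,0,0],"rot": [0,0,0]},{"translation": [0,0,0],"rot": [0,0,0]},{"translation": [0,0,0],"rot": [0,0,0]},{"translation": [0,0,0],"rot": [0,0,0]},{"translation": [0,0,0],"rot": [0,0,0]}], "grip": 255, "squeeze": 45}}

```text
clock: 10.15
eef_pos: [635.1, -237.2, 204.1]
tcp_rot: [-3.141, -0.488, 2.951]
contact_force: [1.8, -0.5, 5.8]
opening: 0.694
```

```bash
python3 - <<'E'
from plan import *
state()
c=grab("scene","6")
crop(c,220,170,100,110,7,"n3")
E
```

```text
t 10.15 tcp [ 635.1 -237.2  204.1] rpy [-3.141 -0.488  2.951] F [ 1.8 -0.5  5.8] M [-0.03  0.01 -0.04] op 0.694 q [-0.34  0.78  1.44 -0.07  1.4  -1.69]
```

View pics/n3.png

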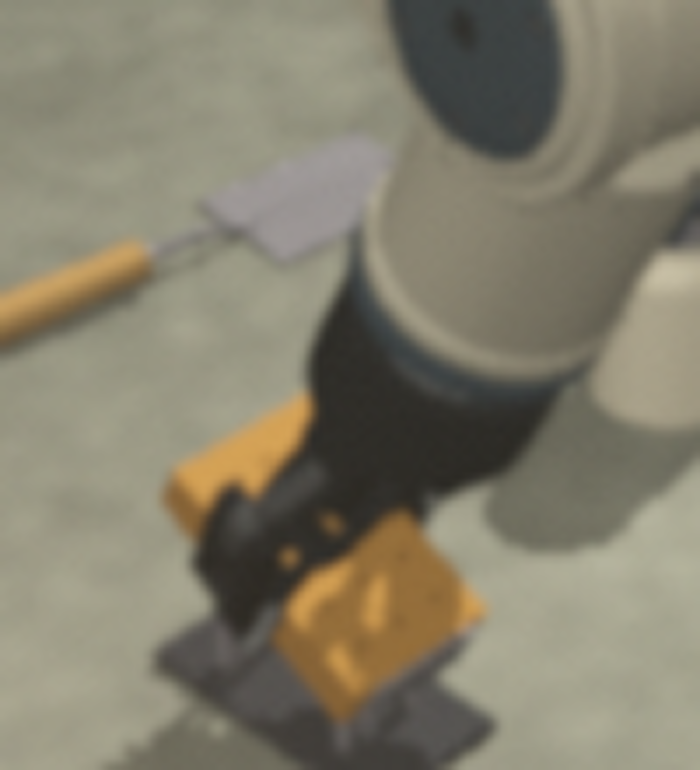

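Request:
{"api": "step_arm", "payload": {"deltas": [{"translation": [0.25,0,-0.44],"rot": [0,0,0]},{"translation": [0.7,0,-1.3],"rot": [0,0,0]},{"translation": [1.4,0,-2.6],"rot": [0,0,0]},{"translation": [2.4,0,-4.4],"rot": [0,0,0]},{"translation": [3.5,0,-6.6],"rot": [0,0,0]},{"translation": [4.2,0,-8],"rot": [0,0,0]},{"translation": [4.2,0,-8],"rot": [0,0,0]}]}}

```text
clock: 11.08
eef_pos: [635.7, -237.3, 295.9]
tcp_rot: [-3.141, -0.486, 2.951]
contact_force: [0.0, 0.1, -1.8]
opening: 0.692
```

```bash
python3 - <<'E'
from plan import *
p,R=applied([4.2,0,-8],[0,0,0]); print(p); state()
c=grab("scene","7")
crop(c,220,130,110,110,7,"n4")
E
```

```text
[ 635.3064051  -237.18285269  294.00755644]
t 11.07 tcp [ 635.7 -237.3  295.9] rpy [-3.141 -0.486  2.951] F [ 0.   0.1 -1.8] M [-0.07 -0.33 -0.06] op 0.692 q [-0.34  0.67  1.41 -0.07  1.54 -1.7 ]
```

View pics/n4.png

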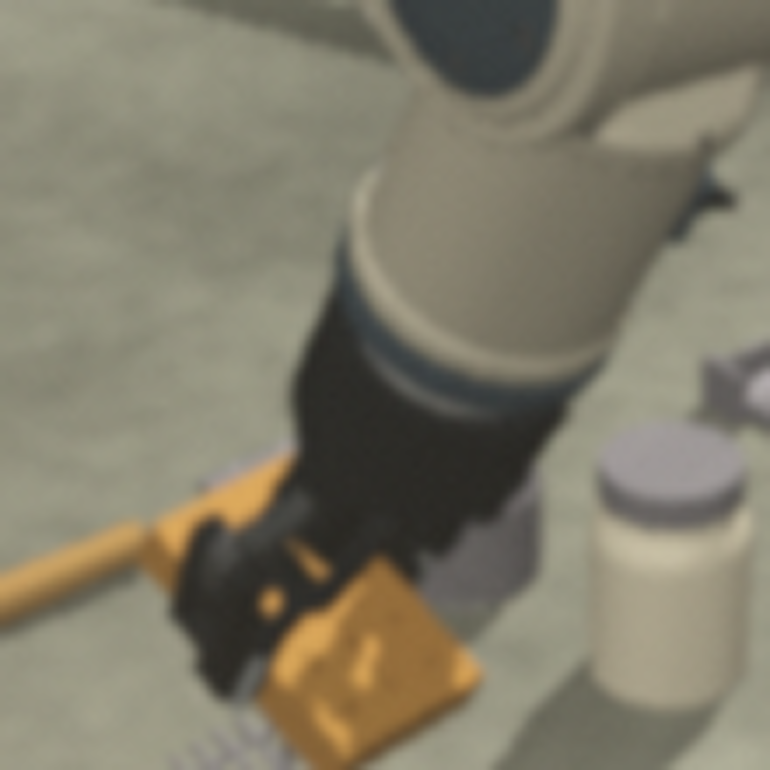

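```bash
cat >> plan.py <<'E'
TINP=[536.8,202.5,np.radians(161.5)]
def tinpose(x0,z0,th,dx=0,dy=0,h=153.):
    """bottom -x corner of pile at local x0, z0 above floor; dx: pile centre offset along tool x relative to tool axis"""
    th=np.radians(th); c=np.array([x0+50*np.cos(th)-10.5*np.sin(th),dy,8+z0+50*np.sin(th)+10.5*np.cos(th)])
    Rz=Ro.from_euler("z",TINP[2]); R=Rt(TINP[2],th)
    cw=Rz.apply(c)+[TINP[0],TINP[1],0]
    return cw-R.apply([dx,0,h]),R
def pseg(p,R,col,dx=0,h=153.):
    return [(R.apply(a)+p,R.apply(b)+p,col) for a,b in box(dx-50,dx+50,-30,30,h-10.5,h+10.5)]
E
python3 - <<'E'
from plan import *
p,R=tinpose(-26,60,28); print(p); delta(p,R)
E
```

```text
[592.38240721 183.9023867  235.83550957]
{"translation": [8.04, 40.54, 10.84], "rot": [-0.063, 0.0, 0.117]} dist 427 ang 7.6 rows>=6.8
```

```bash
python3 - <<'E'
from plan import *
p,R=tinpose(-26,60,28)
delta((595,170,305),R)
E
```

```text
{"translation": [10.82, 39.22, 4.49], "rot": [-0.063, 0.0, 0.117]} dist 409 ang 7.6 rows>=6.5
```

Request:
{"api": "step_arm", "payload": {"deltas": [{"translation": [0.54,1.96,0.22],"rot": [0,0,0]},{"translation": [1.6,5.9,0.67],"rot": [-0.01,0,0.02]},{"translation": [3.3,12,1.35],"rot": [-0.02,0,0.035]},{"translation": [4.9,18,2.0],"rot": [-0.03,0,0.055]},{"translation": [6.7,24.3,2.8],"rot": [-0.04,0,0.073]},{"translation": [8.4,30.4,3.5],"rot": [-0.05,0,0.09]},{"translation": [9.8,35.5,4.1],"rot": [-0.057,0,0.107]},{"translation": [10.82,39.22,4.49],"rot": [-0.063,0,0.117]}]}}

```text
clock: 12.12
eef_pos: [593.4, 173.5, 304.2]
tcp_rot: [-3.141, -0.491, 2.819]
contact_force: [-0.4, -0.3, -0.9]
opening: 0.695
```

Request:
{"api": "step_arm", "payload": {"deltas": [{"translation": [0,0,0],"rot": [0,0,0]}]}}

```text
clock: 12.25
eef_pos: [593.5, 173.4, 304.2]
tcp_rot: [3.142, -0.49, 2.822]
contact_force: [0.2, -1.0, -1.9]
opening: 0.696
```

```bash
python3 - <<'E'
from plan import *
p,R=applied([10.82,39.22,4.49],[-.063,0,.117]); print(p); state()
E
python3 - <<'E'
from plan import *
p,R=tinpose(-26,60,28); delta(p,R)
E
```

```text
[595.02442827 170.00438018 304.96245188]
t 12.25 tcp [593.5 173.4 304.2] rpy [ 3.142 -0.49   2.822] F [ 0.2 -1.  -1.9] M [-0.11 -0.31 -0.01] op 0.696 q [ 0.22  0.57  1.59  0.25  1.42 -1.12]
{"translation": [-2.63, 1.23, 6.43], "rot": [0.0, 0.0, -0.0]} dist 71 ang 0.0 rows>=1.1
```

Request:
{"api": "step_arm", "payload": {"deltas": [{"translation": [-1.0,0.5,2.5],"rot": [0,0,0]},{"translation": [-2.0,1.0,5],"rot": [0,0,0]},{"translation": [-2.63,1.23,6.43],"rot": [0,0,0]},{"translation": [-2.63,1.23,6.43],"rot": [0,0,0]},{"translation": [-2.63,1.23,6.43],"rot": [0,0,0]}]}}

```text
clock: 12.88
eef_pos: [592.7, 183.7, 236.5]
tcp_rot: [3.141, -0.488, 2.818]
contact_force: [-0.6, -0.3, -1.1]
opening: 0.689
```

```bash
python3 - <<'E'
from plan import *
p,R=applied([-2.63,1.23,6.43],[0,0,0]); print(p); state()
t=grab("top","8"); c=grab("scene","8"); s=state()
P=s["eef_pos"]; R=Ro.from_euler("xyz",s["tcp_rot"])
L=place(TIN,*TINP,(0,255,0))+pseg(P,R,(255,255,0))
crop(c,310,130,70,70,11,"r1"); crop(c,310,130,70,70,11,"r2",L); crop(t,190,150,90,90,8,"r3",L)
E
```

```text
[592.34936818 183.89405914 235.8437795 ]
t 12.88 tcp [592.7 183.7 236.5] rpy [ 3.141 -0.488  2.818] F [-0.6 -0.3 -1.1] M [-0.09 -0.29 -0.02] op 0.689 q [ 0.23  0.65  1.61  0.26  1.31 -1.14]
t 12.97 tcp [592.8 183.7 236.8] rpy [ 3.14  -0.487  2.819] F [-0.3 -0.2 -1. ] M [-0.1  -0.25  0.  ] op 0.691 q [ 0.23  0.65  1.61  0.26  1.31 -1.14]
```

View pics/r1.png

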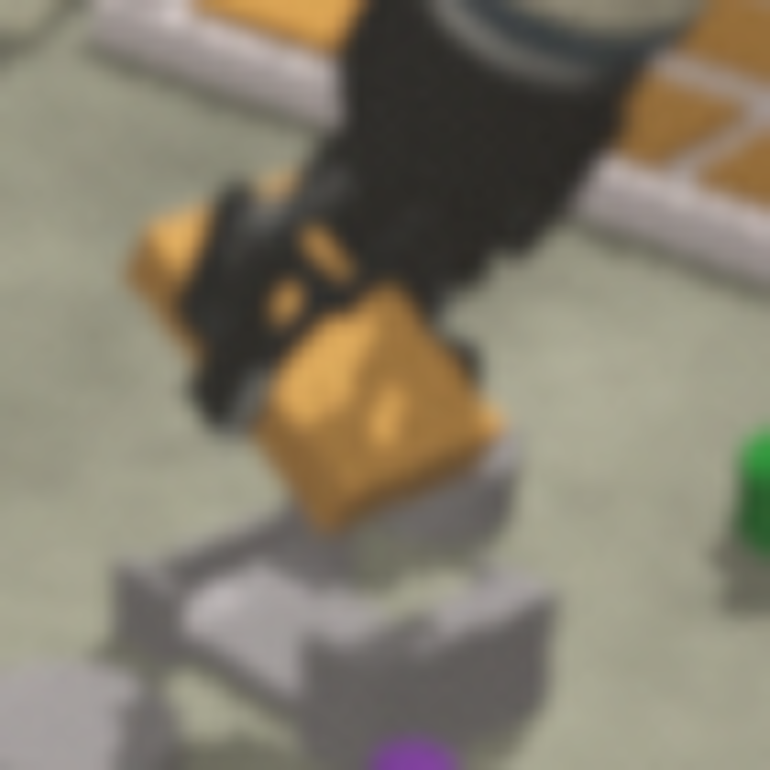

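View pics/r2.png

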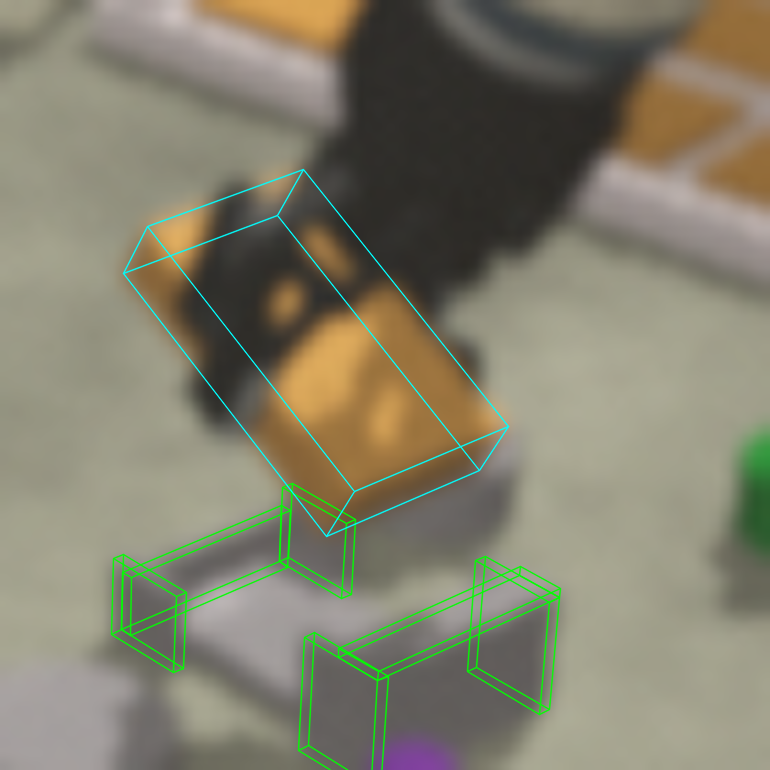

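View pics/r3.png

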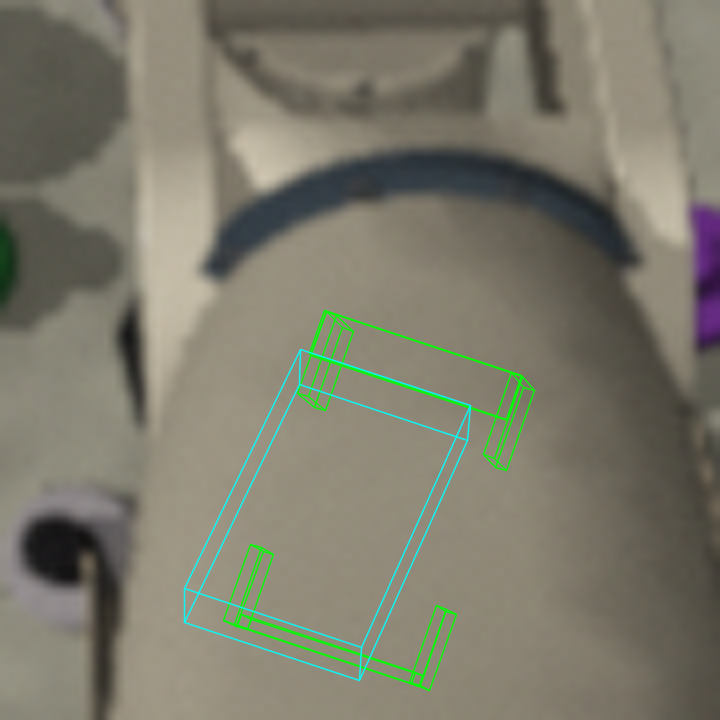

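```bash
python3 - <<'E'
from plan import *
c=load("scene8"); 
FL=box(-26,28,-26,26,7.9,8)
L=place(TIN+FL,*TINP,(0,255,0)); crop(c,318,172,46,36,17,"v1",L); crop(c,318,172,46,36,17,"v2")
E
```

```text
(no output)
```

View pics/v1.png

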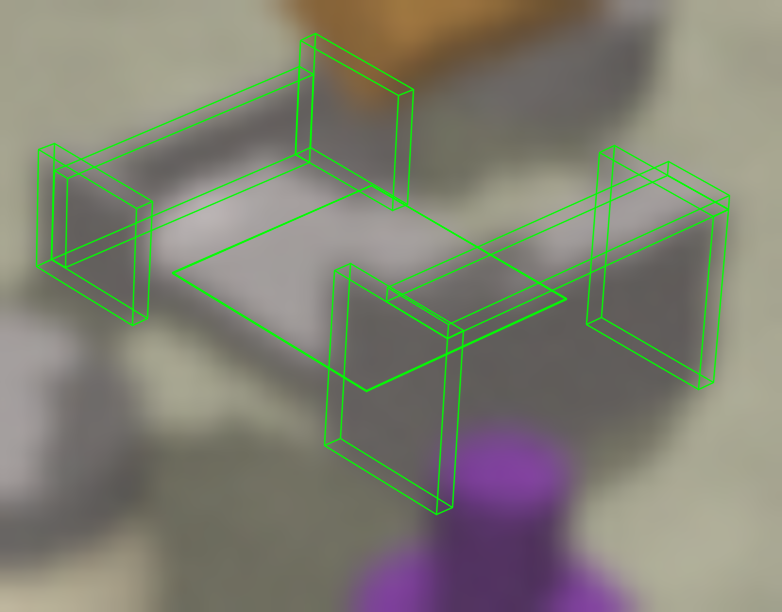

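View pics/v2.png

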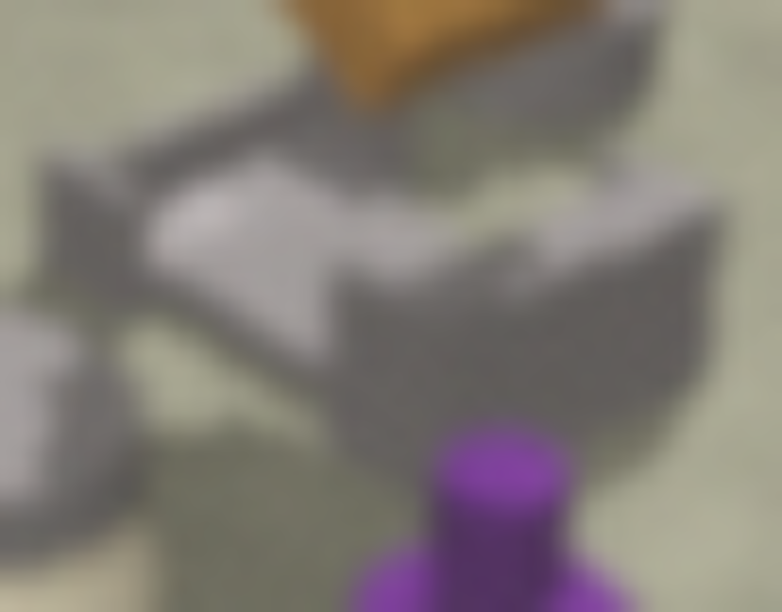

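```bash
python3 - <<'E'
from plan import *
for z in(40,20,10,5): print(z); delta(*tinpose(-26,z,28))
E
```

```text
40
{"translation": [-0.94, 0.0, 1.77], "rot": [0.0, 0.0, -0.0]} dist 20 ang 0.0 rows>=0.3
20
{"translation": [-1.88, 0.0, 3.53], "rot": [0.0, 0.0, -0.0]} dist 40 ang 0.0 rows>=0.6
10
{"translation": [-2.35, 0.0, 4.41], "rot": [0.0, 0.0, -0.0]} dist 50 ang 0.0 rows>=0.8
5
{"translation": [-2.58, 0.0, 4.86], "rot": [0.0, 0.0, -0.0]} dist 55 ang 0.0 rows>=0.9
```

Request:
{"api": "step_arm", "payload": {"deltas": [{"translation": [-0.94,0,1.77],"rot": [0,0,0]},{"translation": [-1.88,0,3.53],"rot": [0,0,0]},{"translation": [-2.35,0,4.41],"rot": [0,0,0]},{"translation": [-2.58,0,4.86],"rot": [0,0,0]},{"translation": [-2.58,0,4.86],"rot": [0,0,0]},{"translation": [-2.58,0,4.86],"rot": [0,0,0]}]}}

```text
clock: 13.72
eef_pos: [592.5, 184.0, 181.2]
tcp_rot: [3.141, -0.488, 2.819]
contact_force: [0.1, -0.4, -0.3]
opening: 0.695
```

```bash
python3 - <<'E'
from plan import *
p,R=applied([-2.58,0,4.86],[0,0,0]); print(p); state()
c=grab("scene","9"); s=state()
P=s["eef_pos"]; R=Ro.from_euler("xyz",s["tcp_rot"])
L=place(TIN,*TINP,(0,255,0))+pseg(P,R,(255,255,0))
crop(c,310,150,60,60,12,"w1"); crop(c,310,150,60,60,12,"w2",L)
E
```

```text
[592.3325597  183.91675174 180.82015546]
t 13.72 tcp [592.5 184.  181.2] rpy [ 3.141 -0.488  2.819] F [ 0.1 -0.4 -0.3] M [-0.15 -0.29  0.04] op 0.695 q [ 0.23  0.72  1.63  0.27  1.23 -1.16]
t 13.78 tcp [592.6 184.  181.4] rpy [ 3.141 -0.488  2.819] F [-0.  -0.2 -0.9] M [-0.12 -0.31 -0.01] op 0.693 q [ 0.23  0.72  1.63  0.27  1.23 -1.16]
```

View pics/w1.png

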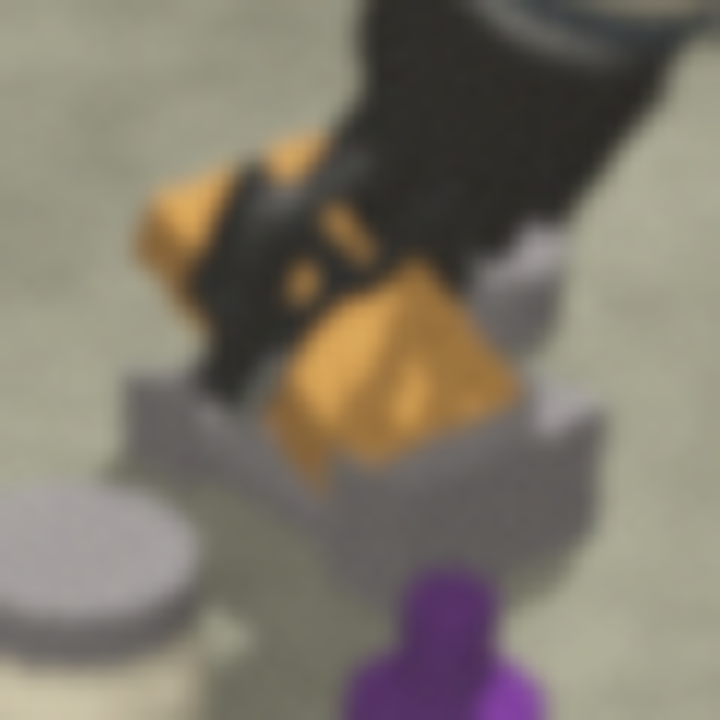

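View pics/w2.png

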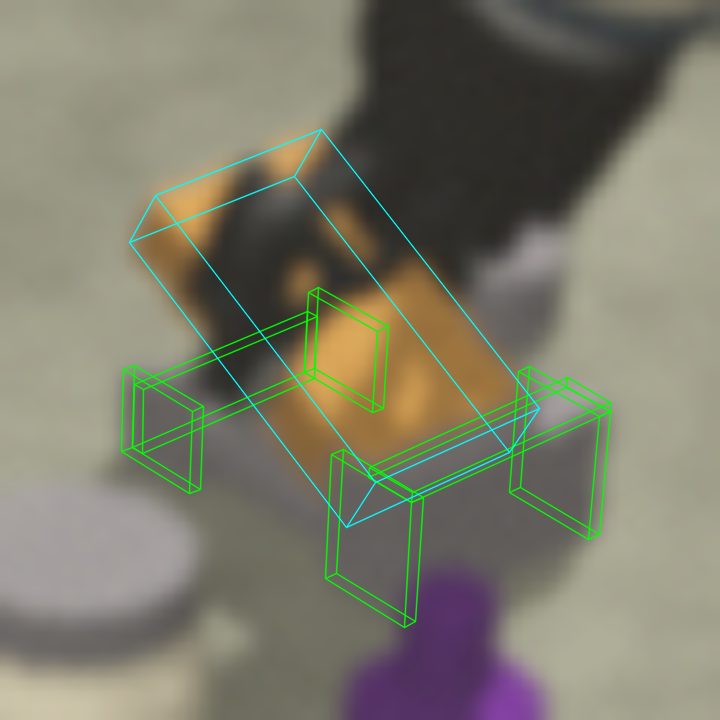

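```bash
python3 - <<'E'
from plan import *
for x,z in((-26,3),(-30,3),(-34,3),(-37,3)): print(x,z); delta(*tinpose(x,z,28))
E
```

```text
-26 3
{"translation": [-0.1, 0.0, 0.17], "rot": [0.0, 0.0, -0.0]} dist 2 ang 0.0 rows>=0.0
-30 3
{"translation": [-0.45, 0.0, -0.01], "rot": [0.0, 0.0, -0.0]} dist 5 ang 0.0 rows>=0.1
-34 3
{"translation": [-0.8, 0.0, -0.2], "rot": [0.0, 0.0, -0.0]} dist 8 ang 0.0 rows>=0.1
-37 3
{"translation": [-1.07, 0.0, -0.34], "rot": [0.0, 0.0, -0.0]} dist 11 ang 0.0 rows>=0.2
```

Request:
{"api": "step_arm", "payload": {"deltas": [{"translation": [-0.1,0,0.17],"rot": [0,0,0]},{"translation": [-0.28,0,0.08],"rot": [0,0,0]},{"translation": [-0.45,0,-0.01],"rot": [0,0,0]},{"translation": [-0.62,0,-0.1],"rot": [0,0,0]},{"translation": [-0.8,0,-0.2],"rot": [0,0,0]},{"translation": [-0.8,0,-0.2],"rot": [0,0,0]}]}}

```text
clock: 14.52
eef_pos: [600.1, 181.3, 178.8]
tcp_rot: [3.141, -0.488, 2.818]
contact_force: [0.0, 0.1, -1.6]
opening: 0.697
```

```bash
python3 - <<'E'
from plan import *
p,R=applied([-.8,0,-.2],[0,0,0]); print(p); state()
E
```

```text
[599.92116095 181.37487995 178.8321869 ]
t 14.53 tcp [600.1 181.3 178.8] rpy [ 3.141 -0.488  2.818] F [ 0.   0.1 -1.6] M [-0.13 -0.37  0.02] op 0.697 q [ 0.22  0.73  1.61  0.26  1.23 -1.17]
```

Request:
{"api": "step_arm", "payload": {"deltas": [{"translation": [-0.09,0,-0.05],"rot": [0,0,0]},{"translation": [-0.18,0,-0.09],"rot": [0,0,0]},{"translation": [-0.26,0,-0.14],"rot": [0,0,0]},{"translation": [-0.26,0,-0.14],"rot": [0,0,0]}]}}

```text
clock: 15.02
eef_pos: [602.8, 180.4, 178.9]
tcp_rot: [3.141, -0.488, 2.818]
contact_force: [-0.6, -0.7, -1.9]
opening: 0.699
```

```bash
python3 - <<'E'
from plan import *
p,R=applied([-.26,0,-.14],[0,0,0]); print(p); state()
c=grab("scene","10"); crop(c,310,150,60,60,12,"w3")
E
python3 - <<'E'
from plan import *
for x,z in((-38,3),(-39,3),(-40,3),(-41,3)): print(x,z); delta(*tinpose(x,z,28))
E
```

```text
[602.72110822 180.4367794  178.84839174]
t 15.03 tcp [602.8 180.4 178.9] rpy [ 3.141 -0.488  2.818] F [-0.6 -0.7 -1.9] M [-0.05 -0.37  0.04] op 0.699 q [ 0.22  0.74  1.6   0.26  1.24 -1.17]
-38 3
{"translation": [-0.1, 0.0, -0.05], "rot": [0.0, 0.0, -0.0]} dist 1 ang 0.0 rows>=0.0
-39 3
{"translation": [-0.19, 0.0, -0.1], "rot": [0.0, 0.0, -0.0]} dist 2 ang 0.0 rows>=0.0
-40 3
{"translation": [-0.27, 0.0, -0.14], "rot": [0.0, 0.0, -0.0]} dist 3 ang 0.0 rows>=0.0
-41 3
{"translation": [-0.36, 0.0, -0.19], "rot": [0.0, 0.0, -0.0]} dist 4 ang 0.0 rows>=0.1
```

View pics/w3.png

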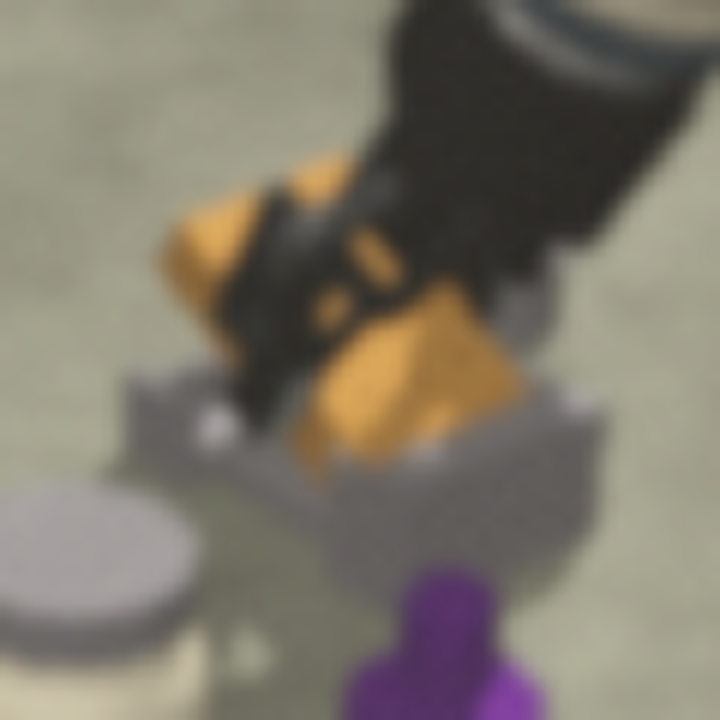

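Request:
{"api": "step_arm", "payload": {"deltas": [{"translation": [-0.1,0,-0.05],"rot": [0,0,0]},{"translation": [-0.19,0,-0.1],"rot": [0,0,0]},{"translation": [-0.19,0,-0.1],"rot": [0,0,0]}]}}

```text
clock: 15.45
eef_pos: [604.8, 179.7, 178.8]
tcp_rot: [3.141, -0.488, 2.818]
contact_force: [-1.0, -0.4, -1.0]
opening: 0.69
```

Request:
{"api": "step_arm", "payload": {"deltas": [{"translation": [-0.09,0,-0.05],"rot": [0,0,0]},{"translation": [-0.09,0,-0.05],"rot": [0,0,0]}]}}

```text
clock: 15.7
eef_pos: [605.8, 179.4, 178.9]
tcp_rot: [3.141, -0.488, 2.818]
contact_force: [-0.2, -0.5, -1.9]
opening: 0.694
```

Request:
{"api": "step_arm", "payload": {"deltas": [{"translation": [-0.09,0,-0.05],"rot": [0,0,0]},{"translation": [-0.09,0,-0.05],"rot": [0,0,0]}]}}

```text
clock: 15.95
eef_pos: [606.8, 179.1, 178.9]
tcp_rot: [3.141, -0.488, 2.818]
contact_force: [0.3, 0.2, -1.2]
opening: 0.691
```

Request:
{"api": "step_arm", "payload": {"deltas": [{"translation": [-0.09,0,-0.05],"rot": [0,0,0]},{"translation": [-0.09,0,-0.05],"rot": [0,0,0]}]}}

```text
clock: 16.2
eef_pos: [607.5, 178.8, 178.8]
tcp_rot: [3.141, -0.489, 2.818]
contact_force: [-2.0, 0.8, -1.2]
opening: 0.693
```

Request:
{"api": "step_arm", "payload": {"deltas": [{"translation": [-0.09,0,-0.05],"rot": [0,0,0]},{"translation": [-0.09,0,-0.05],"rot": [0,0,0]}]}}

```text
clock: 16.45
eef_pos: [607.9, 178.7, 178.8]
tcp_rot: [-3.141, -0.491, 2.818]
contact_force: [-4.0, 2.2, 0.2]
opening: 0.694
```

Request:
{"api": "step_arm", "payload": {"deltas": [{"translation": [0.15,0,0.08],"rot": [0,0,0]},{"translation": [0.27,0,0.14],"rot": [0,0,0]},{"translation": [0.27,0,0.14],"rot": [0,0,0]}]}}

```text
clock: 16.82
eef_pos: [605.9, 179.4, 179.0]
tcp_rot: [3.141, -0.488, 2.819]
contact_force: [-0.3, -0.9, -0.5]
opening: 0.693
```

Request:
{"api": "step_arm", "payload": {"deltas": [{"translation": [0,0.1,0],"rot": [0,0,0]},{"translation": [0,0.1,0],"rot": [0,0,0]}]}}

```text
clock: 17.08
eef_pos: [606.2, 180.4, 179.0]
tcp_rot: [3.141, -0.488, 2.819]
contact_force: [0.3, -0.5, -1.4]
opening: 0.691
```

Request:
{"api": "step_arm", "payload": {"deltas": [{"translation": [0,0.1,0],"rot": [0,0,0]},{"translation": [0,0.1,0],"rot": [0,0,0]}]}}

```text
clock: 17.32
eef_pos: [606.3, 181.0, 178.9]
tcp_rot: [-3.141, -0.489, 2.818]
contact_force: [0.1, -3.5, -0.5]
opening: 0.694
```

```bash
python3 - <<'E'
from plan import *
p,R=tinpose(-40,3,28); p=p+R.apply([0,2,0]); json.dump([p.tolist(),R.as_quat().tolist()],open("cmd.json","w")); print(p); state()
E
```

```text
[606.2935477  181.35676882 178.83550957]
t 17.32 tcp [606.3 181.  178.9] rpy [-3.141 -0.489  2.818] F [ 0.1 -3.5 -0.5] M [-0.6  -0.24  0.09] op 0.694 q [ 0.22  0.74  1.6   0.26  1.24 -1.16]
```

Request:
{"api": "step_arm", "payload": {"deltas": [{"translation": [0,-0.15,0],"rot": [0,0,0]},{"translation": [0,-0.3,0],"rot": [0,0,0]},{"translation": [0,-0.3,0],"rot": [0,0,0]}]}}

```text
clock: 17.7
eef_pos: [605.5, 178.5, 179.0]
tcp_rot: [3.141, -0.488, 2.818]
contact_force: [0.3, 0.7, -1.9]
opening: 0.692
```

Request:
{"api": "step_arm", "payload": {"deltas": [{"translation": [0,-0.1,0],"rot": [0,0,0]},{"translation": [0,-0.1,0],"rot": [0,0,0]}]}}

```text
clock: 17.95
eef_pos: [605.1, 177.5, 179.0]
tcp_rot: [3.141, -0.488, 2.818]
contact_force: [0.1, -0.1, -2.1]
opening: 0.694
```

Request:
{"api": "step_arm", "payload": {"deltas": [{"translation": [0,-0.1,0],"rot": [0,0,0]},{"translation": [0,-0.1,0],"rot": [0,0,0]}]}}

```text
clock: 18.2
eef_pos: [605.0, 177.0, 179.0]
tcp_rot: [3.14, -0.488, 2.819]
contact_force: [1.2, 5.0, -2.1]
opening: 0.697
```

```bash
sed -i 's/^TINP=.*/TINP=[536.67,202.1,np.radians(161.5)]/' plan.py; python3 - <<'E'
import plan
from plan import *
q,R=tinpose(-40,3,28); p=np.array([606.2935477,181.35676882,178.83550957])+R.apply([0,-5,0]); plan.C=(p,R); json.dump([p.tolist(),R.as_quat().tolist()],open("cmd.json","w"))
for x,z,t in((-40,3,28),(-41.5,3,25),(-43,3,22),(-44.5,3,19),(-45.5,3,16),(-46.5,3,13.5)): print(x,z,t); delta(*tinpose(x,z,t))
E
```

```text
-40 3 28
{"translation": [-0.0, 0.26, -0.0], "rot": [0.0, 0.0, 0.0]} dist 3 ang 0.0 rows>=0.0
-41.5 3 25
{"translation": [0.72, 0.26, 0.21], "rot": [-0.0, -0.052, 0.0]} dist 8 ang 3.0 rows>=0.3
-43 3 22
{"translation": [1.42, 0.26, 0.47], "rot": [-0.0, -0.105, -0.0]} dist 15 ang 6.0 rows>=0.6
-44.5 3 19
{"translation": [2.1, 0.26, 0.77], "rot": [-0.0, -0.157, 0.0]} dist 23 ang 9.0 rows>=0.8
-45.5 3 16
{"translation": [2.8, 0.26, 1.14], "rot": [-0.0, -0.209, 0.0]} dist 30 ang 12.0 rows>=1.1
-46.5 3 13.5
{"translation": [3.36, 0.26, 1.47], "rot": [-0.0, -0.253, 0.0]} dist 37 ang 14.5 rows>=1.4
```

Request:
{"api": "step_arm", "payload": {"deltas": [{"translation": [0,0.26,0],"rot": [0,0,0]},{"translation": [0.72,0.26,0.21],"rot": [0,-0.052,0]},{"translation": [1.42,0.26,0.47],"rot": [0,-0.105,0]},{"translation": [2.1,0.26,0.77],"rot": [0,-0.157,0]},{"translation": [2.8,0.26,1.14],"rot": [0,-0.209,0]},{"translation": [2.8,0.26,1.14],"rot": [0,-0.209,0]}]}}

```text
clock: 18.95
eef_pos: [576.4, 188.7, 182.2]
tcp_rot: [-3.141, -0.28, 2.819]
contact_force: [-0.1, 0.0, -0.8]
opening: 0.693
```

```bash
python3 - <<'E'
from plan import *
p,R=applied([2.8,.26,1.14],[0,-.209,0]); print(p,R.as_euler("xyz")); state()
E
python3 - <<'E'
from plan import *
for x,z,t in((-45.5,3,16),(-46.5,3,13.5),(-47.2,3,11),(-48,3,8.5),(-48.7,3,6),(-49.3,3,3.5),(-50,3,0)): print(x,z,t); delta(*tinpose(x,z,t))
E
```

```text
[577.01164878 188.62357361 181.91511077] [ 3.14159265 -0.27969219  2.81870674]
t 18.95 tcp [576.4 188.7 182.2] rpy [-3.141 -0.28   2.819] F [-0.1  0.  -0.8] M [-0.11 -0.15 -0.04] op 0.693 q [ 0.27  0.66  1.73  0.18  1.   -1.1 ]
-45.5 3 16
{"translation": [0.0, -0.0, -0.0], "rot": [-0.0, -0.0, 0.0]} dist 0 ang 0.0 rows>=0.0
-46.5 3 13.5
{"translation": [0.62, -0.0, 0.2], "rot": [-0.0, -0.044, -0.0]} dist 6 ang 2.5 rows>=0.2
-47.2 3 11
{"translation": [1.25, -0.0, 0.45], "rot": [-0.0, -0.088, -0.0]} dist 13 ang 5.0 rows>=0.5
-48 3 8.5
{"translation": [1.85, -0.0, 0.72], "rot": [-0.0, -0.131, -0.0]} dist 20 ang 7.5 rows>=0.7
-48.7 3 6
{"translation": [2.46, -0.0, 1.03], "rot": [-0.0, -0.175, -0.0]} dist 27 ang 10.0 rows>=0.9
-49.3 3 3.5
{"translation": [3.06, -0.0, 1.36], "rot": [-0.0, -0.219, 0.0]} dist 33 ang 12.5 rows>=1.2
-50 3 0
{"translation": [3.88, -0.0, 1.89], "rot": [-0.0, -0.28, -0.0]} dist 43 ang 16.0 rows>=1.5
```

Request:
{"api": "step_arm", "payload": {"deltas": [{"translation": [0.62,0,0.2],"rot": [0,-0.044,0]},{"translation": [1.25,0,0.45],"rot": [0,-0.088,0]},{"translation": [1.85,0,0.72],"rot": [0,-0.131,0]},{"translation": [1.85,0,0.72],"rot": [0,-0.131,0]},{"translation": [1.85,0,0.72],"rot": [0,-0.131,0]}]}}

```text
clock: 19.58
eef_pos: [558.7, 194.7, 180.2]
tcp_rot: [3.142, -0.15, 2.818]
contact_force: [-1.4, 1.2, -1.1]
opening: 0.694
```

```bash
python3 - <<'E'
from plan import *
p,R=applied([1.85,0,.72],[0,-.131,0]); print(p,R.as_euler("xyz")); s=state()
c=grab("scene","11")
P=s["eef_pos"]; R=Ro.from_euler("xyz",s["tcp_rot"])
L=place(TIN,*TINP,(0,255,0))+pseg(P,R,(255,255,0))
crop(c,310,150,60,60,12,"x1"); crop(c,310,150,60,60,12,"x2",L)
E
python3 - <<'E'
from plan import *
for x,z,t in((-48,3,8.5),(-48.4,3,7),(-48.7,3,5.5),(-49.1,3,4),(-49.5,3,2),(-50,3,0)): print(x,z,t); delta(*tinpose(x,z,t))
E
```

```text
[558.26449531 194.89628341 180.10200602] [ 3.14159265 -0.14869219  2.81870674]
t 19.57 tcp [558.7 194.7 180.2] rpy [ 3.142 -0.15   2.818] F [-1.4  1.2 -1.1] M [0.06 0.06 0.02] op 0.694 q [ 0.31  0.62  1.8   0.12  0.85 -1.02]
-48 3 8.5
{"translation": [0.0, -0.0, 0.0], "rot": [-0.0, -0.0, -0.0]} dist 0 ang 0.0 rows>=0.0
-48.4 3 7
{"translation": [0.39, -0.0, 0.13], "rot": [-0.0, -0.027, -0.0]} dist 4 ang 1.5 rows>=0.1
-48.7 3 5.5
{"translation": [0.78, -0.0, 0.28], "rot": [-0.0, -0.053, -0.0]} dist 8 ang 3.0 rows>=0.3
-49.1 3 4
{"translation": [1.16, -0.0, 0.43], "rot": [-0.0, -0.079, -0.0]} dist 12 ang 4.5 rows>=0.4
-49.5 3 2
{"translation": [1.67, -0.0, 0.65], "rot": [-0.0, -0.114, -0.0]} dist 18 ang 6.5 rows>=0.6
-50 3 0
{"translation": [2.17, -0.0, 0.89], "rot": [-0.0, -0.149, -0.0]} dist 23 ang 8.5 rows>=0.8
```

View pics/x1.png

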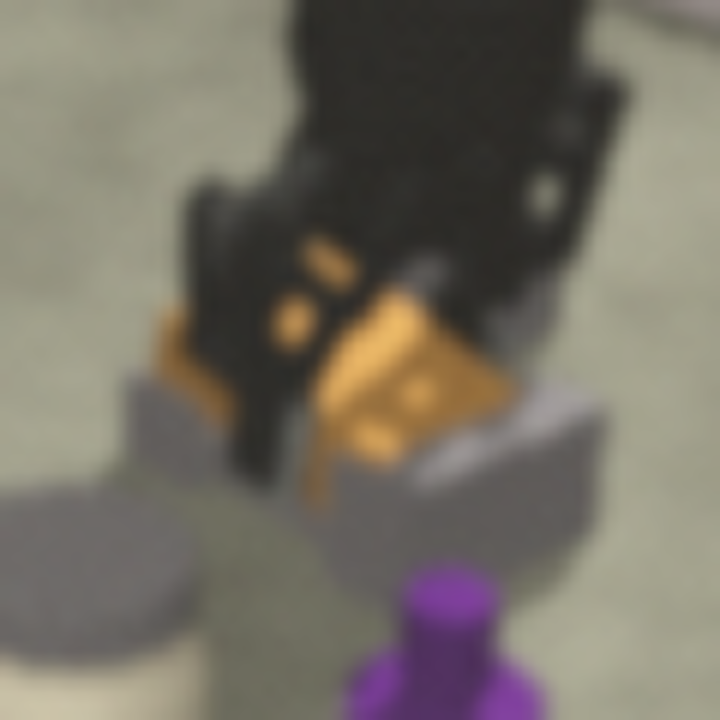

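View pics/x2.png

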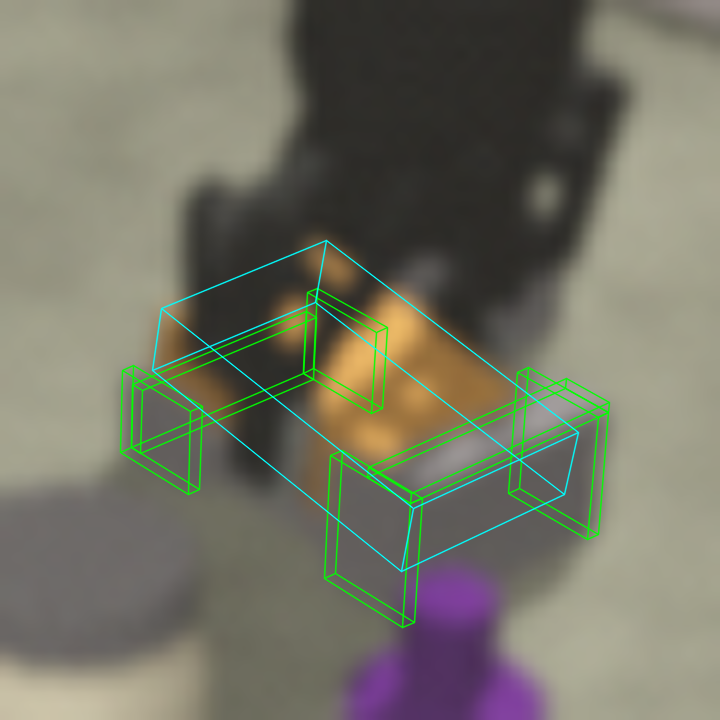

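Request:
{"api": "step_arm", "payload": {"deltas": [{"translation": [0.44,0,0.13],"rot": [0,-0.027,0]},{"translation": [0.84,0,0.28],"rot": [0,-0.053,0]},{"translation": [0.84,0,0.28],"rot": [0,-0.053,0]}]}}

```text
clock: 20.0
eef_pos: [549.6, 197.8, 178.7]
tcp_rot: [3.142, -0.095, 2.819]
contact_force: [-0.4, -0.4, -1.3]
opening: 0.69
```

```bash
python3 - <<'E'
from plan import *
p,R=applied([.84,0,.28],[0,-.053,0]); s=state()
F=s["contact_force"]; print("local F",Ro.from_euler("z",TINP[2]).inv().apply(F))
E
python3 - <<'E'
from plan import *
for x,z,t in((-48.1,3,5.5),(-48.5,3,4),(-49.1,3,2),(-49.8,3,0)): print(x,z,t); delta(*tinpose(x,z,t))
E
```

```text
t 20.0 tcp [549.6 197.8 178.7] rpy [ 3.142 -0.095  2.819] F [-0.4 -0.4 -1.3] M [ 0.01 -0.02  0.04] op 0.69 q [ 0.33  0.6   1.84  0.08  0.78 -0.98]
local F [ 0.25576433  0.49925949 -1.3283034 ]
-48.1 3 5.5
{"translation": [0.0, -0.0, 0.0], "rot": [-0.0, 0.0, -0.0]} dist 0 ang 0.0 rows>=0.0
-48.5 3 4
{"translation": [0.39, -0.0, 0.14], "rot": [-0.0, -0.026, -0.0]} dist 4 ang 1.5 rows>=0.1
-49.1 3 2
{"translation": [0.89, -0.0, 0.33], "rot": [-0.0, -0.061, -0.0]} dist 10 ang 3.5 rows>=0.3
-49.8 3 0
{"translation": [1.38, -0.0, 0.54], "rot": [-0.0, -0.096, -0.0]} dist 15 ang 5.5 rows>=0.5
```

Request:
{"api": "step_arm", "payload": {"deltas": [{"translation": [0.2,0,0.07],"rot": [0,-0.013,0]},{"translation": [0.39,0,0.14],"rot": [0,-0.026,0]},{"translation": [0.64,0,0.23],"rot": [0,-0.044,0]},{"translation": [0.64,0,0.23],"rot": [0,-0.044,0]}]}}

```text
clock: 20.5
eef_pos: [543.5, 199.8, 176.9]
tcp_rot: [3.142, -0.051, 2.819]
contact_force: [-0.0, 0.1, -1.1]
opening: 0.695
```

```bash
python3 - <<'E'
from plan import *
p,R=applied([.64,0,.23],[0,-.044,0]); s=state()
F=s["contact_force"]; print("local F",Ro.from_euler("z",TINP[2]).inv().apply(F))
E
python3 - <<'E'
from plan import *
for x,z,t in((-48.8,3,3),(-49.1,3,2),(-49.8,3,0),(-49.8,2,0)): print(x,z,t); delta(*tinpose(x,z,t))
E
```

```text
t 20.5 tcp [543.5 199.8 176.9] rpy [ 3.142 -0.051  2.819] F [-0.   0.1 -1.1] M [-0.01 -0.05  0.03] op 0.695 q [ 0.34  0.59  1.86  0.05  0.73 -0.94]
local F [ 0.04601291 -0.04915405 -1.10379437]
-48.8 3 3
{"translation": [0.0, -0.0, 0.0], "rot": [-0.0, 0.001, -0.0]} dist 0 ang 0.0 rows>=0.0
-49.1 3 2
{"translation": [0.26, -0.0, 0.09], "rot": [-0.0, -0.017, -0.0]} dist 3 ang 1.0 rows>=0.1
-49.8 3 0
{"translation": [0.75, -0.0, 0.28], "rot": [-0.0, -0.052, -0.0]} dist 8 ang 3.0 rows>=0.3
-49.8 2 0
{"translation": [0.75, -0.0, 0.38], "rot": [-0.0, -0.052, -0.0]} dist 8 ang 3.0 rows>=0.3
```

Request:
{"api": "step_arm", "payload": {"deltas": [{"translation": [0.26,0,0.09],"rot": [0,-0.017,0]},{"translation": [0.5,0,0.18],"rot": [0,-0.034,0]},{"translation": [0.75,0,0.28],"rot": [0,-0.052,0]},{"translation": [0.75,0,0.28],"rot": [0,-0.052,0]}]}}

```text
clock: 21.0
eef_pos: [536.2, 202.3, 174.5]
tcp_rot: [-3.142, 0.001, 2.819]
contact_force: [0.4, -0.4, -1.9]
opening: 0.696
```

```bash
python3 - <<'E'
from plan import *
p,R=applied([.75,0,.28],[0,-.052,0]); s=state(); print(p)
F=s["contact_force"]; print("local F",Ro.from_euler("z",TINP[2]).inv().apply(F))
c=grab("scene","12")
P=s["eef_pos"]; R=Ro.from_euler("xyz",s["tcp_rot"])
L=place(TIN,*TINP,(0,255,0))+pseg(P,R,(255,255,0))
crop(c,310,150,60,60,12,"y1"); crop(c,310,150,60,60,12,"y2",L)
E
```

```text
t 21.0 tcp [536.2 202.3 174.5] rpy [-3.142e+00  1.000e-03  2.819e+00] F [ 0.4 -0.4 -1.9] M [-0.01  0.03  0.07] op 0.696 q [ 0.36  0.58  1.89 -0.    0.67 -0.89]
[536.50307612 202.17755242 174.49059632]
local F [-0.49386127  0.26145751 -1.9050179 ]
```

View pics/y1.png

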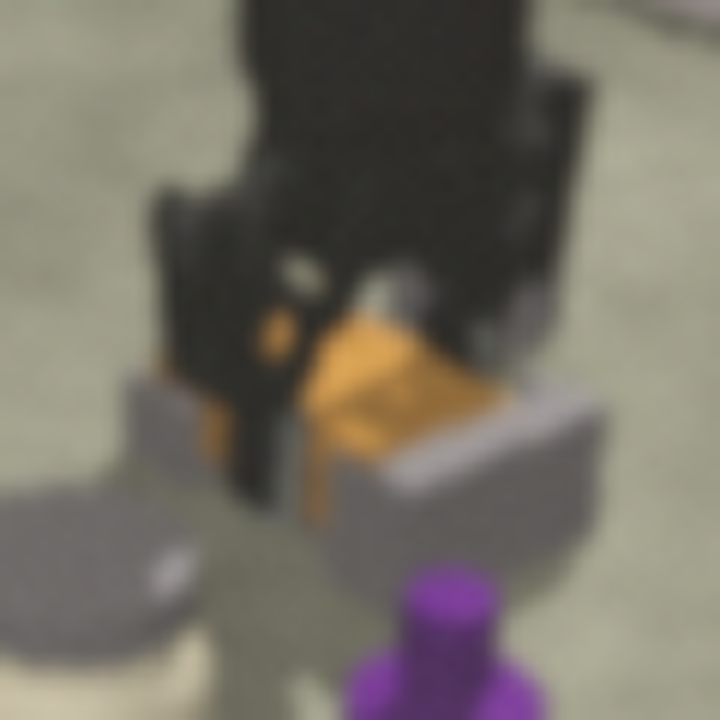

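Request:
{"api": "step_arm", "payload": {"deltas": [{"translation": [0,0,0.1],"rot": [0,0,0]},{"translation": [0,0,0.15],"rot": [0,0,0]},{"translation": [0,0,0.15],"rot": [0,0,0]}]}}

```text
clock: 21.42
eef_pos: [536.7, 202.1, 173.0]
tcp_rot: [3.141, 0.0, 2.818]
contact_force: [-0.6, -0.1, -1.8]
opening: 0.691
```

Request:
{"api": "step_arm", "payload": {"deltas": [{"translation": [0,0,0.1],"rot": [0,0,0]},{"translation": [0,0,0.1],"rot": [0,0,0]}]}}

```text
clock: 21.68
eef_pos: [536.7, 202.2, 172.4]
tcp_rot: [3.141, 0.001, 2.818]
contact_force: [-1.1, 0.3, 3.5]
opening: 0.691
```

Request:
{"api": "step_arm", "payload": {"deltas": [{"translation": [0,0,0.05],"rot": [0,0,0]},{"translation": [0,0,0.05],"rot": [0,0,0]}]}}

```text
clock: 21.92
eef_pos: [536.7, 202.2, 172.4]
tcp_rot: [3.141, 0.001, 2.818]
contact_force: [-3.4, -0.5, 10.1]
opening: 0.691
```

```bash
python3 - <<'E'
from plan import *
p,R=applied([0,0,.3],[0,0,0]); s=state(); print(p)
Q=Ro.from_euler("z",TINP[2]).inv(); print("local F",Q.apply(s["contact_force"]).round(1),Q.apply(s["wrist_torque"]).round(2))
c=grab("scene","13"); crop(c,316,160,46,46,16,"z1")
E
```

```text
t 21.93 tcp [536.7 202.2 172.4] rpy [3.141e+00 1.000e-03 2.818e+00] F [-3.4 -0.5 10.1] M [-0.45  0.53 -0.02] op 0.691 q [ 0.36  0.59  1.89 -0.    0.66 -0.89]
[536.50395183 202.17725941 171.49059646]
local F [ 3.1  1.6 10.1] [ 0.59 -0.36 -0.02]
```

View pics/z1.png

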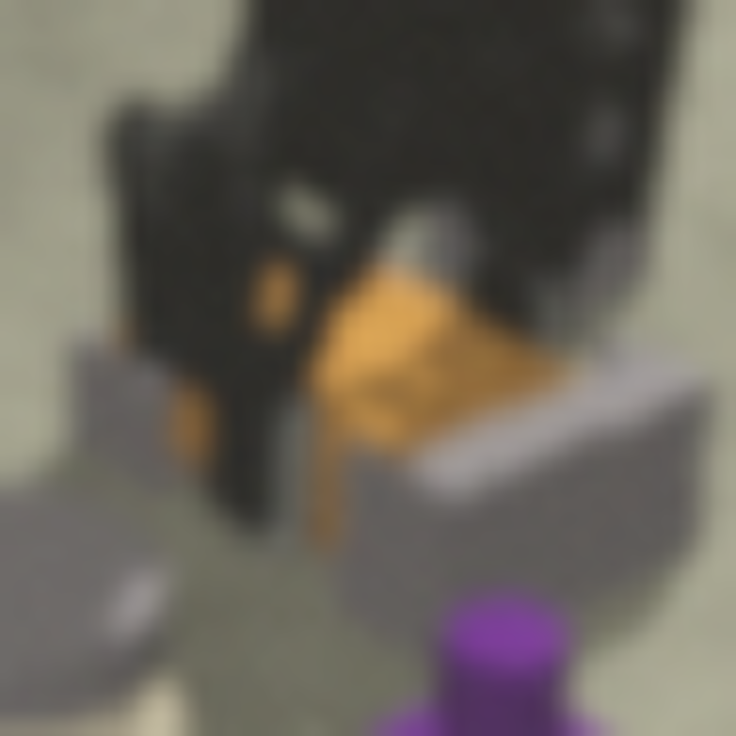

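Request:
{"api": "step_arm", "payload": {"deltas": [{"translation": [0,0,-0.05],"rot": [0,0,0]},{"translation": [0,0,-0.05],"rot": [0,0,0]},{"translation": [0,0,-0.05],"rot": [0,0,0]},{"translation": [0,0,-0.05],"rot": [0,0,0]},{"translation": [0,0,-0.05],"rot": [0,0,0]}], "grip": 20}}

```text
clock: 22.6
eef_pos: [536.6, 202.2, 172.0]
tcp_rot: [3.141, 0.0, 2.818]
contact_force: [-0.4, -1.0, 0.6]
opening: 0.924
```

Request:
{"api": "step_arm", "payload": {"deltas": [{"translation": [0,0,-1],"rot": [0,0,0]},{"translation": [0,0,-3],"rot": [0,0,0]},{"translation": [0,0,-6],"rot": [0,0,0]},{"translation": [0,0,-9],"rot": [0,0,0]},{"translation": [0,0,-12],"rot": [0,0,0]},{"translation": [0,0,-12],"rot": [0,0,0]}]}}

```text
clock: 23.35
eef_pos: [537.4, 202.5, 295.1]
tcp_rot: [3.138, 0.005, 2.818]
contact_force: [0.8, -0.1, -0.9]
opening: 0.926
```

```bash
python3 - <<'E'
from plan import *
p,R=applied([0,0,-12.05],[0,0,0]); s=state(); print(p)
c=grab("scene","14"); crop(c,310,150,60,60,13,"aa"); 
E
```

```text
t 23.35 tcp [537.4 202.5 295.1] rpy [3.138 0.005 2.818] F [ 0.8 -0.1 -0.9] M [-0.04  0.04 -0.02] op 0.926 q [ 0.36  0.4   1.84 -0.    0.9  -0.89]
[536.46877752 202.18902857 291.99059075]
```

View pics/aa.png

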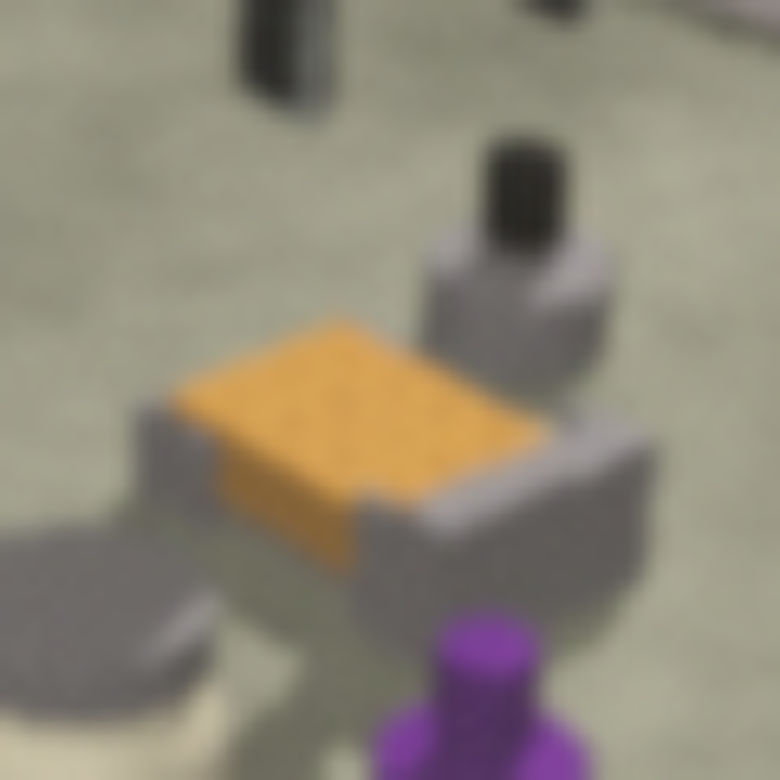

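```bash
python3 - <<'E'
from plan import *
c=load("scene14")
L=place(box(-50,50,-30,30,8,29),*TINP,(255,255,0))+place(TIN,*TINP,(0,255,0))
crop(c,310,150,60,60,13,"ab",L)
delta((518.4,306.9,292),Rt(2.8187))
E
```

```text
{"translation": [5.04, 9.36, -0.0], "rot": [0.0, 0.0, 0.0]} dist 106 ang 0.0 rows>=1.7
```

View pics/ab.png

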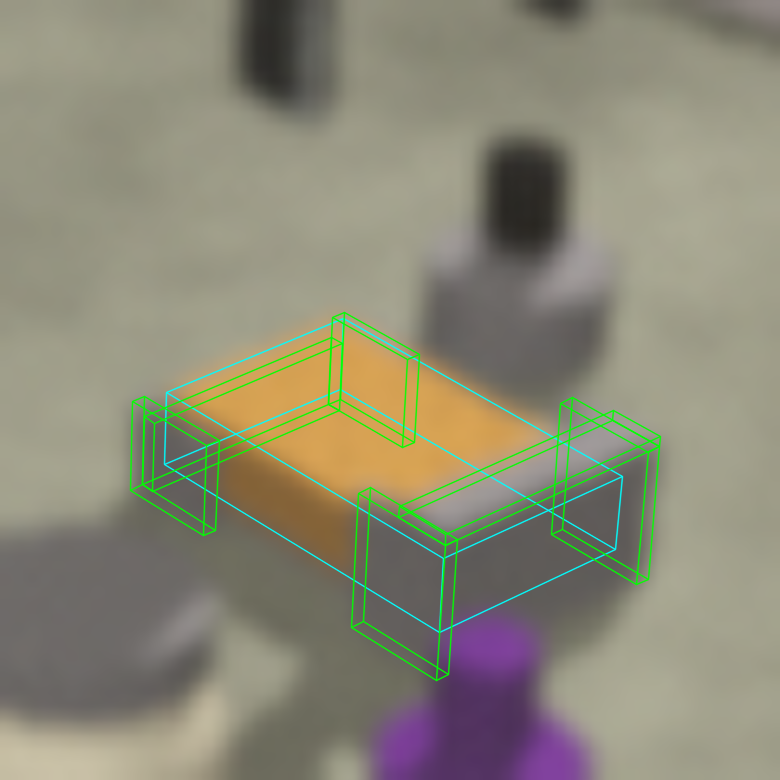

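Request:
{"api": "step_arm", "payload": {"deltas": [{"translation": [1.7,3,0],"rot": [0,0,0]},{"translation": [3.4,6.2,0],"rot": [0,0,0]},{"translation": [5.04,9.36,0],"rot": [0,0,0]},{"translation": [5.04,9.36,0],"rot": [0,0,0]},{"translation": [5.04,9.36,3],"rot": [0,0,0]},{"translation": [5.04,9.36,6],"rot": [0,0,0]},{"translation": [5.04,9.36,6],"rot": [0,0,0]}], "grip": 110}}

```text
clock: 24.28
eef_pos: [517.4, 305.4, 229.4]
tcp_rot: [-3.137, -0.003, 2.818]
contact_force: [-0.7, 0.1, -0.0]
opening: 0.565
```

Request:
{"api": "step_arm", "payload": {"deltas": [{"translation": [0,0,1.5],"rot": [0,0,0]},{"translation": [0,0,3],"rot": [0,0,0]},{"translation": [0,0,3],"rot": [0,0,0]},{"translation": [0,0,3],"rot": [0,0,0]}]}}

```text
clock: 24.78
eef_pos: [518.7, 307.0, 202.3]
tcp_rot: [3.141, 0.001, 2.818]
contact_force: [0.1, 1.0, 0.1]
opening: 0.568
```

```bash
python3 - <<'E'
from plan import *
p,R=applied([5.04,9.36,9],[0,0,0]); s=state(); print(p)
c=grab("scene","15"); crop(c,310,130,60,60,10,"ac"); 
E
```

```text
t 24.77 tcp [518.7 307.  202.3] rpy [3.141e+00 1.000e-03 2.818e+00] F [0.1 1.  0.1] M [-0.01  0.02 -0.05] op 0.568 q [ 0.53  0.57  1.82 -0.    0.75 -0.72]
[518.39925467 306.93548638 201.97508142]
```

View pics/ac.png

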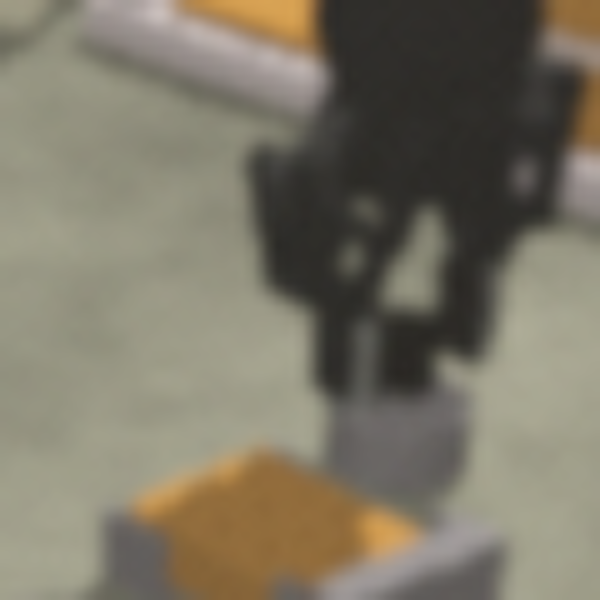

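Request:
{"api": "step_arm", "payload": {"deltas": [{"translation": [0,0,0],"rot": [0,0,0]},{"translation": [0,0,0],"rot": [0,0,0]},{"translation": [0,0,0],"rot": [0,0,0]},{"translation": [0,0,0],"rot": [0,0,0]},{"translation": [0,0,0],"rot": [0,0,0]},{"translation": [0,0,0],"rot": [0,0,0]}], "grip": 255, "squeeze": 40}}

```text
clock: 25.58
eef_pos: [518.7, 307.1, 202.7]
tcp_rot: [3.141, 0.001, 2.818]
contact_force: [-0.9, -0.3, 5.3]
opening: 0.266
```

Request:
{"api": "step_arm", "payload": {"deltas": [{"translation": [0,0,-1],"rot": [0,0,0]},{"translation": [0,0,-3],"rot": [0,0,0]},{"translation": [0,0,-6],"rot": [0,0,0]},{"translation": [0,0,-8],"rot": [0,0,0]},{"translation": [0,0,-8],"rot": [0,0,0]}]}}

```text
clock: 26.2
eef_pos: [519.2, 307.3, 284.7]
tcp_rot: [3.138, 0.003, 2.818]
contact_force: [-0.3, 0.5, -2.6]
opening: 0.259
```

```bash
python3 - <<'E'
from plan import *
p,R=applied([0,0,-8],[0,0,0]); s=state(); print(p)
E
python3 - <<'E'
from plan import *
delta((TINP[0],TINP[1],282),Rt(2.8187)); delta((TINP[0],TINP[1],234),Rt(2.8187))
E
```

```text
t 26.2 tcp [519.2 307.3 284.7] rpy [3.138e+00 3.000e-03 2.818e+00] F [-0.3  0.5 -2.6] M [-0.01 -0.03  0.  ] op 0.259 q [ 0.53  0.45  1.78 -0.    0.9  -0.72]
[518.37590243 306.94329993 281.97507763]
{"translation": [-5.06, -9.36, -0.0], "rot": [0.0, 0.0, 0.0]} dist 106 ang 0.0 rows>=1.7
{"translation": [-5.06, -9.36, 4.8], "rot": [0.0, 0.0, 0.0]} dist 117 ang 0.0 rows>=1.9
```

Request:
{"api": "step_arm", "payload": {"deltas": [{"translation": [-1.2,-2.2,0],"rot": [0,0,0]},{"translation": [-3,-5.5,0],"rot": [0,0,0]},{"translation": [-4.4,-8.1,0],"rot": [0,0,0]},{"translation": [-5.06,-9.36,0],"rot": [0,0,0]},{"translation": [-5.06,-9.36,1.5],"rot": [0,0,0]},{"translation": [-5.06,-9.36,3.5],"rot": [0,0,0]},{"translation": [-5.06,-9.36,4.4],"rot": [0,0,0]},{"translation": [-5.06,-9.36,4.4],"rot": [0,0,0]}]}}

```text
clock: 27.2
eef_pos: [536.3, 202.7, 236.9]
tcp_rot: [-3.141, -0.001, 2.819]
contact_force: [0.2, -0.7, -2.7]
opening: 0.264
```

```bash
python3 - <<'E'
from plan import *
p,R=applied([-5.06,-9.36,4.4],[0,0,0]); s=state(); print(p)
c=grab("scene","16"); 
L=place(box(-50,50,-30,30,8,29),*TINP,(255,255,0))+place(ring(25,36)+ring(25,61),*TINP,(0,0,255))
crop(c,310,130,60,70,10,"ad"); crop(c,310,130,60,70,10,"ae",L)
E
```

```text
t 27.2 tcp [536.3 202.7 236.9] rpy [-3.141e+00 -1.000e-03  2.819e+00] F [ 0.2 -0.7 -2.7] M [-0.03  0.02 -0.04] op 0.264 q [ 0.36  0.48  1.87 -0.    0.79 -0.89]
[536.674205   202.12029349 237.99065487]
```

View pics/ae.png

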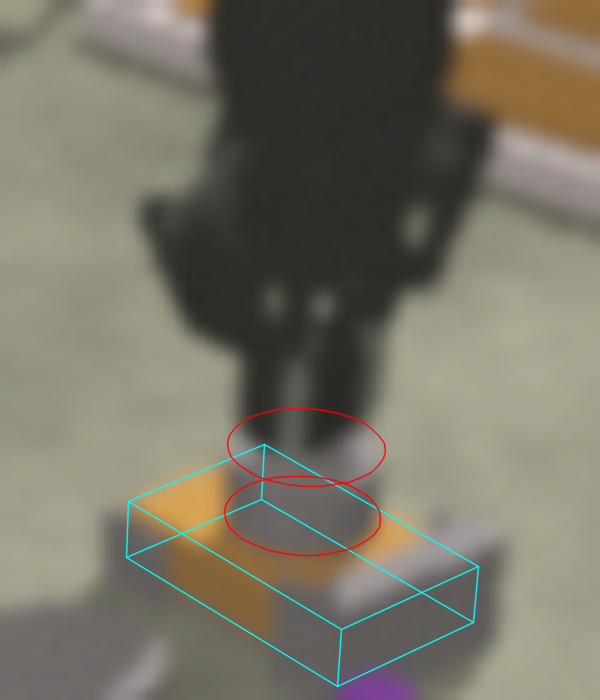

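Aligned with the middle of the pile (the disc is at about crop (302,500), against a model ring at (303,517)). Now I'll lower it gently.

Request:
{"api": "step_arm", "payload": {"deltas": [{"translation": [0,0,0.3],"rot": [0,0,0]},{"translation": [0,0,0.5],"rot": [0,0,0]},{"translation": [0,0,0.6],"rot": [0,0,0]},{"translation": [0,0,0.6],"rot": [0,0,0]}]}}

```text
clock: 27.75
eef_pos: [536.8, 202.0, 232.2]
tcp_rot: [3.141, 0.001, 2.818]
contact_force: [-0.5, 0.5, -3.0]
opening: 0.264
```

Request:
{"api": "step_arm", "payload": {"deltas": [{"translation": [0,0,0.05],"rot": [0,0,0]},{"translation": [0,0,0.05],"rot": [0,0,0]}]}}

```text
clock: 28.0
eef_pos: [536.9, 202.1, 231.7]
tcp_rot: [3.141, 0.001, 2.818]
contact_force: [-0.1, -0.5, -0.6]
opening: 0.262
```

Request:
{"api": "step_arm", "payload": {"deltas": [{"translation": [0,0,0.05],"rot": [0,0,0]},{"translation": [0,0,0.05],"rot": [0,0,0]}]}}

```text
clock: 28.25
eef_pos: [536.9, 202.1, 231.7]
tcp_rot: [3.141, 0.001, 2.818]
contact_force: [-2.7, -0.5, 4.8]
opening: 0.27
```

Request:
{"api": "step_arm", "payload": {"deltas": [{"translation": [0,0,-0.03],"rot": [0,0,0]},{"translation": [0,0,-0.03],"rot": [0,0,0]},{"translation": [0,0,-0.03],"rot": [0,0,0]},{"translation": [0,0,-0.03],"rot": [0,0,0]},{"translation": [0,0,-0.03],"rot": [0,0,0]}], "grip": 90}}

```text
clock: 28.88
eef_pos: [536.8, 202.1, 231.4]
tcp_rot: [3.141, 0.001, 2.818]
contact_force: [-0.9, -1.1, -0.5]
opening: 0.649
```

Request:
{"api": "step_arm", "payload": {"deltas": [{"translation": [0,0,-1],"rot": [0,0,0]},{"translation": [0,0,-3],"rot": [0,0,0]},{"translation": [0,0,-7],"rot": [0,0,0]},{"translation": [0,0,-11],"rot": [0,0,0]},{"translation": [5,4,-11],"rot": [0,0,0]},{"translation": [10,8,-11],"rot": [0,0,0]},{"translation": [15,12,-11],"rot": [0,0,0]},{"translation": [18,15,-11],"rot": [0,0,0]}]}}

```text
clock: 29.88
eef_pos: [412.1, 403.2, 342.3]
tcp_rot: [3.14, 0.001, 2.819]
contact_force: [0.4, -0.9, -0.4]
opening: 0.65
```

Request:
{"api": "step_arm", "payload": {"deltas": [{"translation": [0,0,0],"rot": [0,0,0]},{"translation": [0,0,0],"rot": [0,0,0]},{"translation": [0,0,0],"rot": [0,0,0]}]}}

```text
clock: 30.25
eef_pos: [414.3, 400.4, 341.5]
tcp_rot: [3.142, 0.001, 2.817]
contact_force: [-0.4, 0.3, -0.3]
opening: 0.648
```

```bash
python3 - <<'E'
from plan import *
state(); c=grab("scene","17"); t=grab("top","17")
L=place(box(-50,50,-30,30,8,29),*TINP,(255,255,0))
crop(c,310,140,60,60,12,"af"); crop(t,200,175,70,70,10,"ag")
E
```

```text
t 30.25 tcp [414.3 400.4 341.5] rpy [3.142e+00 1.000e-03 2.817e+00] F [-0.4  0.3 -0.3] M [ 0.06 -0.   -0.01] op 0.648 q [ 0.77  0.35  1.8  -0.    1.   -0.48]
```

View pics/af.png

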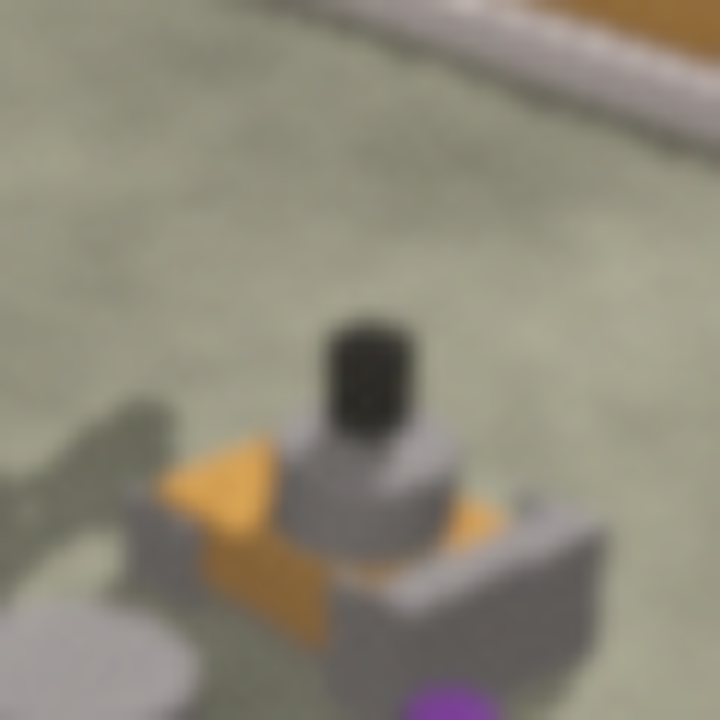

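View pics/ag.png

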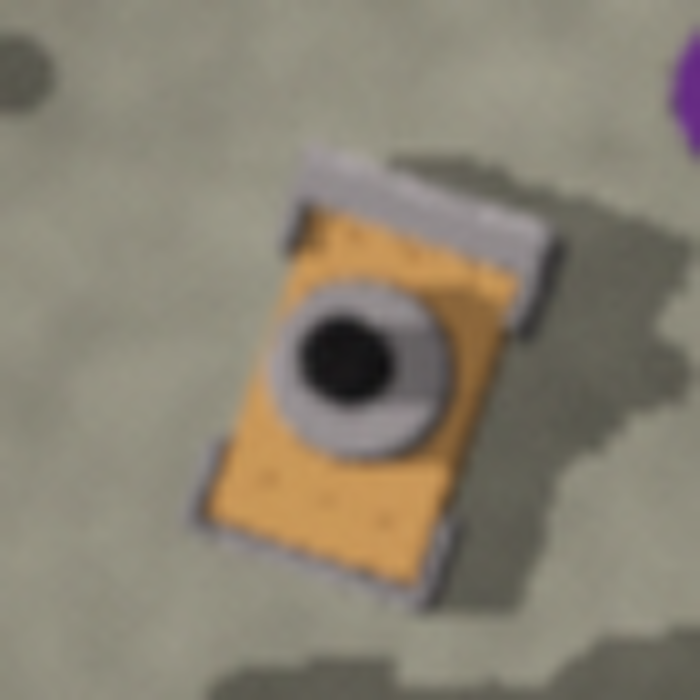

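View pics/top17.png

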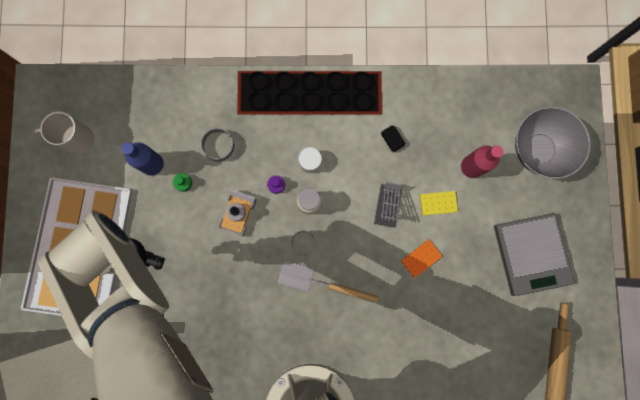

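```bash
python3 - <<'E'
from plan import *
t=load("top17"); Q=Ro.from_euler("z",TINP[2]).inv()
for p,z in(((363,370),54),((350,362),84)):
    w=onz(t,uncrop(p,200,175,10),z); print(w, Q.apply(w-[TINP[0],TINP[1],z]))
L=place(box(-50,50,-30,30,8,29),*TINP,(255,255,0))+place(ring(25,54)+ring(12,84),*TINP,(0,0,255))
crop(t,200,175,70,70,10,"ah",L)
E
```

```text
[535.24072144 200.13002973  54.        ] [0.73033793 2.32168615 0.        ]
[534.21376957 199.28537286  84.        ] [1.43620713 3.44855085 0.        ]
```

View pics/ah.png

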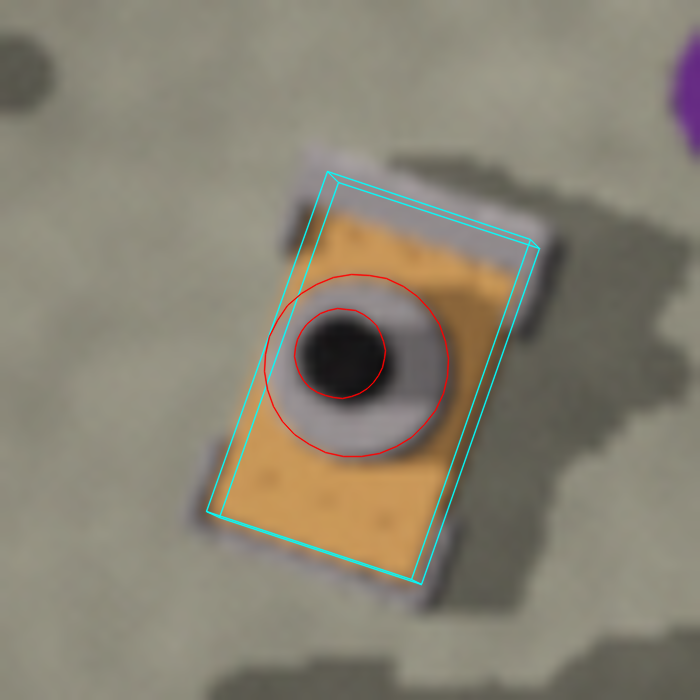

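The weight sits within about 2 mm of the middle, which is about the same as the camera bias. The pile is flat and home, and nothing else has moved. Handing in.

```bash
python3 - <<'E'
from rig import ticket
print(ticket.sign_off())
E
```

```text
the job is handed in; nothing more can be done
None
```

The job is done and handed in at about 30 s of the 72 s allowed; sign-off gives no verdict.

**What I did:**
- I took the black-knobbed press weight out of the tin and stood it upright on the counter beside it.
- I gripped the three slabs together on the stand, tilted 28°, and carried them to the tin in one go. I fed the low end under the lip, found the end wall and both side walls by light touch (about 5 N), and rotated the pile flat.
- I lowered it until it met the floor at about 10 N, then let go.
- I regripped the weight, set it on the pile, released it and moved the arm clear.

**Last checks:**
- **Pile:** in the camera view it matches the outline of a 21 mm pile lying flat on the tin floor. The weight's landing height agreed with that.
- **Weight:** it stands upright within about 2–3 mm of the pile's middle.
- **Bystanders:** the rings, tub, jar, case, flasks and coloured look-alikes appear unmoved by eye in the last top view.
- **Forces:** the largest contact force in the readings was about 10 N.

**What disagreed:** the cameras and the arm differed by about 1–2 mm, and by up to 1 pixel (about 3 mm) in the scene view near the stand. I relied on the wall touches for the final alignment instead. The pile met the floor about 0.9 mm higher on the tool than I had calculated, which I put down to how it sat in the grip.

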